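# Load denture-resin cartridges into their sprung carriers by length

### The arm

A 6-joint arm with a two-finger parallel gripper is mounted at the origin on a cart in front of the work surface, level with it; the furniture and walls round the work are solid. World frame = base frame: x ahead of the robot, y to its left, z up, the work surface at z = 0. Lengths are in m, angles in degrees, forces in N, time in s.
With the tool pointing down it reaches from about 0.4 to 0.825 m from the base axis. Payload 7 kg.
Tool frame: the origin (TCP) lies between the finger pads; the fingertips stand 22 mm ahead of it and the grasp point (between the pads) lies 3 mm ahead of it; z points along the fingers, y is the line along which they close (so a half turn about z gives the same grasp; the last joint's range is limited). The gripper opens to 88 mm and grips with 3 to 60 N. Pads are 19 mm wide; open, the fingers measure 130 mm over their backs; the gripper's body (78 mm by 193 mm) begins 47 mm behind the grasp point.
Start: joints at [80.678, 20.546, 0.682, 0, -70.136, -16.507], TCP at [0.294, 0.608, 0.249] pointing down, gripper open.
Joint ranges: [-176.03, 176.03], [-82.01, 121.73], [-58.28, 71.71], [-173.87, 95.51], [-174.79, -0.11], [-173.66, 173.66]. Speed limits (degrees/s): [136.94, 136.94, 172.46, 180, 180, 180].

### API

Orientations are given as [roll, pitch, yaw] about the fixed x, y, z axes, in that order (R = Rz(yaw) Ry(pitch) Rx(roll)).
In Python, from plant import r, vision gives the robot as it stands.
- The arm moves only by the shell command python3 -m pendant 'ROWS' [FORCE]. ROWS is JSON, a list that holds one entry, the list of rows, each a list of 7 numbers: the shift along the tool's x, y, z scaled (see below), then the turn, a rotation vector about the tool's x, y, z scaled (see below), then the opening, from -1 (shut) to 1 (fully open). In form: [[[x, y, z, wx, wy, wz, fingers], ...]]. A call has exactly 8 rows; each row shifts and turns the commanded pose from where the row before left it, along the tool's axes as they then stand; what a row does not reach is not made up. The controller multiplies each number of a shift by 20 mm and each number of a turn by 4 degrees. A row lasts 1/10 s, in which the tool goes at most 50 mm and 8.59 degrees, less where a joint would pass 70% of its speed; a pose out of reach is approached as far as the arm can. A call with a number of a shift or a turn outside -1 to 1 is refused whole. A call with a gripper value outside its range is refused whole. The fingers move at their own pace and stop on an object; FORCE is the grip in N (left out, the last holds). Time passes only in rows, so rows that do not move let the fingers close, or fill a call up. It gives the time, the measured TCP pose, the force, the opening and the grip force at its end, in the units of the state.
- r.get_state(): the state, without advancing time (a new reading comes with each control period).
- vision.capture(name): name is "scene" or "top" or "wrist"; returns a dict with "frame" (400x640x3 uint8, blue, green, red), "depth" (400x640 float32, m along the optical axis (not along the pixel's ray), 0 where there is no reading), "camera_matrix" (3x3 intrinsics, pixels), "k1" (the pictures are not rectified: a ray, as slopes to the right and down, at radius r is drawn at 1 + k1 r^2 times it, then the intrinsics apply), "extrinsics" (4x4, takes a point from world to camera coordinates); the wrist camera has in their place "hand_eye" (4x4, takes a point from camera to tool coordinates, whose origin is the TCP and whose axes are the flange's). Camera axes: x right, y up, looking along -z (the intrinsics and any distortion apply to the point x, -y, -z); pixel columns grow to the right and rows downward; lengths in m; the calibration is good to about 2 mm. A picture is of the moment at which its call begins: read the wrist's pose just before it.
- r.close_job(): hands the job in; it is judged then, once.
The state is a dict: "time_s": time; "joints": joint angles; "qd": joint speeds; "joint_torque": joint torques, N m; "tcp_pos": TCP position; "eef_rot": TCP orientation; "contact_force": force on the tool from outside, world axes, zero at the start; "moment": the same for the moment, N m; "gripper_width": finger opening in m; "gripper_force": force on a finger pad.
Only numpy, scipy, OpenCV 4.12 (cv2) and the standard library are available. Lean on these libraries where they do the work, as an engineer would, in place of code of your own. Each camera call takes 0.05 s, during which the arm holds its last target. There are 200 camera calls.

### The job

Three look-alike aluminium resin cartridges - a short, a medium and a long one - stand on the bench. Lay each one on its side in the empty bay of the carrier made for its length, so that it lies down fully in the saddles, held between the spring plunger and the white end bar. The cartridges are thin-walled: press the plunger back gently and do not ram it against its stop; leave the stored cartridges and the other things on the bench where they are.

Things in the scene. Friction and masses are not known exactly. Their poses are not given: they have to be found in the camera images.
- short_cartridge: the loose short resin cartridge: a plain aluminium cylinder, 22 mm in diameter and 48 mm long, 62 g, standing upright on the thin pad (its top 2 mm above the bench). Origin in the middle of its flat foot; z runs along the cylinder to its other end (which has a dark disc and two beads, standing under 0.5 mm proud). It may lie in the carrier either way round
- short_cartridge_centre (a point): middle of the loose short cartridge: on its axis, 24 mm from either end
- carrier_short: fixed two-bay carrier for 48 mm cartridges, 94 mm wide. Origin on the bench below its middle; x runs along the bays from the white end bar to the plungers (towards the robot), y across, z up. Bays at y = +26 and -26 mm: the one at y = +26 is empty, the other holds a short cartridge. Base top 8 mm, plunger housing 48 mm high, front face at x = 38, rear knobs to x = 78 mm
- bay_short (a point): where the middle of the short cartridge is when seated in the empty bay, 36 mm above the bench, its axis along the carrier's x. Two white V saddles (9 mm long, 4 mm in from the cartridge's ends, 11 mm to either side, tops 30 mm high) carry it; between them only the base. End bar: inner face at x = -24 mm, 8 mm thick, top 33 mm high: it stops the lower part of the cartridge's end
- plunger_short (a joint): how far the spring plunger of that empty bay is pushed back along x, m: 0 free, 0.006 with the cartridge seated, 0.013 at its stop (2 N, 4.6 N, 7.5 N). Its steel head, 18 mm across, is centred 36 mm above the bench; free, its face is at x = 18 mm on the carrier, 42 mm from the end bar: 6 mm less than the cartridge's length
- stored_short: a short cartridge that already lies in the other bay of the short carrier; leave it there
- medium_cartridge: the loose medium resin cartridge: a plain aluminium cylinder, 22 mm in diameter and 62 mm long, 81 g, standing upright on the thin pad (its top 2 mm above the bench). Origin in the middle of its flat foot; z runs along the cylinder to its other end (which has a dark disc and two beads, standing under 0.5 mm proud). It may lie in the carrier either way round
- medium_cartridge_centre (a point): middle of the loose medium cartridge: on its axis, 31 mm from either end
- carrier_medium: fixed two-bay carrier for 62 mm cartridges, 94 mm wide. Origin on the bench below its middle; x runs along the bays from the white end bar to the plungers (towards the robot), y across, z up. Bays at y = +26 and -26 mm: the one at y = -26 is empty, the other holds a medium cartridge. Base top 8 mm, plunger housing 48 mm high, front face at x = 45, rear knobs to x = 85 mm
- bay_medium (a point): where the middle of the medium cartridge is when seated in the empty bay, 36 mm above the bench, its axis along the carrier's x. Two white V saddles (9 mm long, 4 mm in from the cartridge's ends, 11 mm to either side, tops 30 mm high) carry it; between them only the base. End bar: inner face at x = -31 mm, 8 mm thick, top 33 mm high: it stops the lower part of the cartridge's end
- plunger_medium (a joint): how far the spring plunger of that empty bay is pushed back along x, m: 0 free, 0.006 with the cartridge seated, 0.013 at its stop (2 N, 4.6 N, 7.5 N). Its steel head, 18 mm across, is centred 36 mm above the bench; free, its face is at x = 25 mm on the carrier, 56 mm from the end bar: 6 mm less than the cartridge's length
- stored_medium: a medium cartridge that already lies in the other bay of the medium carrier; leave it there
- long_cartridge: the loose long resin cartridge: a plain aluminium cylinder, 22 mm in diameter and 76 mm long, 99 g, standing upright on the thin pad (its top 2 mm above the bench). Origin in the middle of its flat foot; z runs along the cylinder to its other end (which has a dark disc and two beads, standing under 0.5 mm proud). It may lie in the carrier either way round
- long_cartridge_centre (a point): middle of the loose long cartridge: on its axis, 38 mm from either end
- carrier_long: fixed two-bay carrier for 76 mm cartridges, 94 mm wide. Origin on the bench below its middle; x runs along the bays from the white end bar to the plungers (towards the robot), y across, z up. Bays at y = +26 and -26 mm: the one at y = +26 is empty, the other holds a long cartridge. Base top 8 mm, plunger housing 48 mm high, front face at x = 52, rear knobs to x = 92 mm
- bay_long (a point): where the middle of the long cartridge is when seated in the empty bay, 36 mm above the bench, its axis along the carrier's x. Two white V saddles (9 mm long, 4 mm in from the cartridge's ends, 11 mm to either side, tops 30 mm high) carry it; between them only the base. End bar: inner face at x = -38 mm, 8 mm thick, top 33 mm high: it stops the lower part of the cartridge's end
- plunger_long (a joint): how far the spring plunger of that empty bay is pushed back along x, m: 0 free, 0.006 with the cartridge seated, 0.013 at its stop (2 N, 4.6 N, 7.5 N). Its steel head, 18 mm across, is centred 36 mm above the bench; free, its face is at x = 32 mm on the carrier, 70 mm from the end bar: 6 mm less than the cartridge's length
- stored_long: a long cartridge that already lies in the other bay of the long carrier; leave it there
- jaw_model: bystander: tan plaster jaw model, 75x67x32 mm, origin in the middle of its underside
- tape_roll: bystander: roll of tape lying flat, 98 mm across, 25 mm high, origin in the middle of its underside
- wax_knife: bystander: wax spatula with a red-brown wooden grip, 166 mm long along y, 11 mm high, origin under its middle
- pot: bystander: stain pot with black lid, 36 mm across, 22 mm high, origin in the middle of its underside
- lidded_pot: bystander: white pot with ribbed lid, 41 mm across, 25 mm high, origin in the middle of its underside
There are look-alikes about, which are no part of the job. Leave any yellow look-alike of the long_cartridge alone.

How it is judged (in metres and radians):
At the end, for the whole second after the job is handed in: Each loose cartridge lies in the empty bay of the carrier of its own length, either way round: middle within 4 mm of the bay's middle, axis within 0.07 rad of the bay's, plunger held back 4 to 8 mm, at rest (under 20 mm/s). The stored cartridges are within 6 mm of where they were (distance between short_cartridge_centre and bay_short below 0.004 m and angle between the z axis of short_cartridge and the x axis of carrier_short, either way round below 0.07 rad and value of joint plunger_short between 0.004 and 0.008 m and linear speed of each of short_cartridge, medium_cartridge, long_cartridge below 0.02 m/s and distance of each of stored_short, stored_medium, stored_long from where it was at the start of the episode below 0.006 m and distance between medium_cartridge_centre and bay_medium below 0.004 m and angle between the z axis of medium_cartridge and the x axis of carrier_medium, either way round below 0.07 rad and value of joint plunger_medium between 0.004 and 0.008 m and distance between long_cartridge_centre and bay_long below 0.004 m and angle between the z axis of long_cartridge and the x axis of carrier_long, either way round below 0.07 rad and value of joint plunger_long between 0.004 and 0.008 m); the robot touches nothing.
It fails at once if a loose cartridge is pressed against its carrier with more than 45 N (contact force between short_cartridge and carrier_short above 45 N or contact force between medium_cartridge and carrier_medium above 45 N or contact force between long_cartridge and carrier_long above 45 N).
It fails at once if a stored cartridge is moved by more than 15 mm (distance of any of stored_short, stored_medium, stored_long from where it was at the start of the episode above 0.015 m).
It fails at once if one of the other things on the bench is moved by more than 30 mm (distance of any of jaw_model, tape_roll, wax_knife, pot, lidded_pot from where it was at the start of the episode above 0.03 m).
It also fails if it takes over 72 s, if anything falls off the work surface, if the arm or the gripper's body presses on something with over 40 N, if the wrist force passes 120 N, or if a joint passes its speed limit or range.

## Working session

There is one attempt and no reset: what is moved stays moved. The work goes in short steps, Python scripts to look and compute and a shell command to move; the robot and the scene stay as the last step left them, time stands still between calls to the robot, and variables do not carry over. Pictures are saved under pics/ and viewed, at most 10 in all, crops included, and the job is handed in when it is done.

```bash
ls; mkdir -p pics
python3 - <<'E'
from plant import r,vision
import cv2,numpy as np
print(r.get_state())
for n in("scene","top"):
    c=vision.capture(n); cv2.imwrite(f"pics/{n}0.png",c["frame"]); np.savez(f"/tmp/{n}0.npz",**c)
    print(n,c["camera_matrix"],c["k1"],c["extrinsics"])
E
```

```text
pics
{'time_s': 0.0, 'joints': array([ 8.06781231e+01,  2.05916503e+01,  6.33428900e-01, -1.69206331e-02,
       -7.01350016e+01, -1.65076394e+01]), 'qd': array([-0.04058621, -0.07363442,  0.06487086,  0.02518272, -0.14607147,
       -0.04569868]), 'joint_torque': array([ 8.55449780e-04, -5.82713163e+01,  2.93062466e+01,  6.99744925e+00,
        7.11334185e-03, -1.50826386e-04]), 'tcp_pos': array([0.29392952, 0.60715144, 0.24762766]), 'eef_rot': array([ 1.79906100e+02, -1.12400422e-02, -2.58352698e+01]), 'contact_force': array([ 0.00802282,  0.65922049, -0.94538939]), 'moment': array([ 0.02588035,  0.01545134, -0.00505144]), 'gripper_force': 0.0, 'gripper_width': 0.08798268224657146}
scene [[380.62985548   0.         321.4791118 ]
 [  0.         380.62985548 194.53222223]
 [  0.           0.           1.        ]] -0.07320066100306614 [[-0.8385958  -0.54424855 -0.02346492  0.5613984 ]
 [ 0.21245955 -0.36642046  0.90586809 -0.11147819]
 [-0.50161542  0.75467182  0.42290945 -0.97245374]
 [ 0.          0.          0.          1.        ]]
top [[370.1036891    0.         325.53773626]
 [  0.         370.1036891  195.1389512 ]
 [  0.           0.           1.        ]] 0.02562881585343338 [[ 0.08005028 -0.99678994  0.00133299  0.12425911]
 [ 0.97675452  0.07870791  0.19938826 -0.57471492]
 [-0.19885313 -0.01465909  0.97991966 -1.02341078]
 [ 0.          0.          0.          1.        ]]
```

View pics/top0.png

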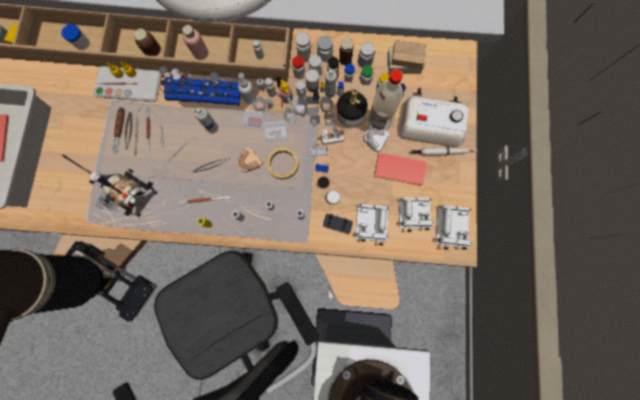

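View pics/scene0.png

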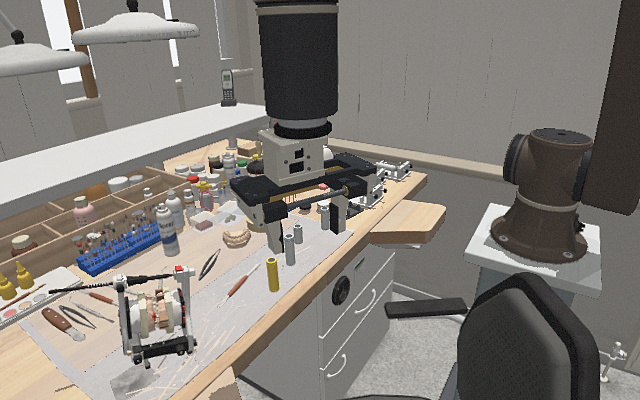

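The top view shows the yellow look-alike at (205,222) and three aluminium cartridges at (237,215), (269,205) and (300,213). The three carriers are at (372,222), (415,212) and (453,226). The arm is at lower left. The scene view agrees. Next I'll get rough positions from depth.

```bash
cat > h.py <<'E'
import numpy as np,cv2
from scipy.spatial.transform import Rotation as Ro
def T_tool(s):
    T=np.eye(4);T[:3,:3]=Ro.from_euler('xyz',s["eef_rot"],degrees=True).as_matrix();T[:3,3]=s["tcp_pos"];return T
def c2w(c,s=None):
    return np.linalg.inv(c["extrinsics"]) if "extrinsics" in c else T_tool(s)@c["hand_eye"]
def rays(c,uv):
    K=c["camera_matrix"];uv=np.asarray(uv,float).reshape(-1,2)
    d=(uv-[K[0,2],K[1,2]])/[K[0,0],K[1,1]];k=float(c["k1"]);u=d.copy()
    for _ in range(8): u=d/(1+k*(u**2).sum(1,keepdims=True))
    return np.c_[u[:,0],-u[:,1],-np.ones(len(u))]
def cloud(c,s=None):
    h,w=c["depth"].shape;v,u=np.mgrid[:h,:w]
    P=rays(c,np.c_[u.ravel(),v.ravel()])*c["depth"].reshape(-1,1);T=c2w(c,s)
    W=P@T[:3,:3].T+T[:3,3];W[c["depth"].ravel()<=0]=np.nan
    return W.reshape(h,w,3)
def rend(W,col,x0,x1,y0,y1,res=0.001,zmin=-.02,zmax=.15):
    "orthographic height map: rows = x descending, cols = y descending"
    H=np.full((int((x1-x0)/res),int((y1-y0)/res)),np.nan);C=np.zeros(H.shape+(3,),np.uint8)
    p=W.reshape(-1,3);q=col.reshape(-1,3);m=np.isfinite(p[:,0])&(p[:,2]>zmin)&(p[:,2]<zmax)
    p,q=p[m],q[m];o=np.argsort(p[:,2]);p,q=p[o],q[o]
    i=((x1-p[:,0])/res).astype(int);j=((y1-p[:,1])/res).astype(int)
    m=(i>=0)&(i<H.shape[0])&(j>=0)&(j<H.shape[1]);H[i[m],j[m]]=p[m,2];C[i[m],j[m]]=q[m];return H,C
def plan(s,pos,R,N):
    "equal rows (scaled units) from state s to pose"
    T=T_tool(s);w=Ro.from_matrix(T[:3,:3].T@R).as_rotvec()/N;d=Ro.from_rotvec(w).as_matrix()
    S=sum(T[:3,:3]@np.linalg.matrix_power(d,k) for k in range(N))
    sh=np.linalg.solve(S,np.asarray(pos)-T[:3,3])
    return np.round(np.r_[sh/.02,np.degrees(w)/4],3)
E
python3 - <<'E'
from h import *
c=np.load("/tmp/top0.npz");W=cloud(c)
for u,v in [(205,222),(237,215),(269,205),(300,213),(372,222),(415,212),(453,226),(270,228)]:
    p=W[v-9:v+10,u-9:u+10].reshape(-1,3);z=p[:,2];zm=np.nanpercentile(z,97);q=p[z>zm-.012]
    print(u,v,"top",zm.round(3),np.nanmean(q,0).round(3),len(q),"bench",np.nanpercentile(z,10).round(3))
from plant import r,vision
s=r.get_state();c=vision.capture("wrist");cv2.imwrite("pics/w0.png",c["frame"]);print(c["hand_eye"].round(3),c["camera_matrix"].round(1),c["k1"])
E
```

```text
205 222 top 0.08 [0.456 0.513 0.078] 54 bench -0.0
237 215 top 0.079 [0.482 0.419 0.077] 51 bench -0.0
269 205 top 0.052 [0.523 0.334 0.05 ] 50 bench -0.0
300 213 top 0.066 [0.502 0.24  0.064] 51 bench -0.001
372 222 top 0.046 [0.493 0.017 0.043] 81 bench 0.006
415 212 top 0.048 [ 0.533 -0.081  0.045] 123 bench 0.006
453 226 top 0.048 [ 0.503 -0.189  0.045] 130 bench 0.006
270 228 top 0.006 [0.46  0.33  0.002] 361 bench -0.001
[[ 0.001  0.963  0.268  0.072]
 [ 1.    -0.001 -0.001 -0.   ]
 [-0.001  0.268 -0.963 -0.135]
 [ 0.     0.     0.     1.   ]] [[350.4   0.  320.4]
 [  0.  350.4 198.4]
 [  0.    0.    1. ]] 0.011863268901543175
```

Run:
```python
from h import *
from plant import r
s=r.get_state();R=Ro.from_euler('xyz',[180,0,0],degrees=True).as_matrix()
print(plan(s,[.53,.33,.28],R,24))
```

```text
[ 0.618  0.451 -0.067  0.001  0.    -0.269]
```

```bash
python3 -m pendant '[[[0.62,0.45,-0.07,0,0,-0.27,1],[0.62,0.45,-0.07,0,0,-0.27,1],[0.62,0.45,-0.07,0,0,-0.27,1],[0.62,0.45,-0.07,0,0,-0.27,1],[0.62,0.45,-0.07,0,0,-0.27,1],[0.62,0.45,-0.07,0,0,-0.27,1],[0.62,0.45,-0.07,0,0,-0.27,1],[0.62,0.45,-0.07,0,0,-0.27,1]]]' 25
python3 -m pendant '[[[0.62,0.45,-0.07,0,0,-0.27,1],[0.62,0.45,-0.07,0,0,-0.27,1],[0.62,0.45,-0.07,0,0,-0.27,1],[0.62,0.45,-0.07,0,0,-0.27,1],[0.62,0.45,-0.07,0,0,-0.27,1],[0.62,0.45,-0.07,0,0,-0.27,1],[0.62,0.45,-0.07,0,0,-0.27,1],[0.62,0.45,-0.07,0,0,-0.27,1]]]'
python3 -m pendant '[[[0.62,0.45,-0.07,0,0,-0.27,1],[0.62,0.45,-0.07,0,0,-0.27,1],[0.62,0.45,-0.07,0,0,-0.27,1],[0.62,0.45,-0.07,0,0,-0.27,1],[0.62,0.45,-0.07,0,0,-0.27,1],[0.62,0.45,-0.07,0,0,-0.27,1],[0.62,0.45,-0.07,0,0,-0.27,1],[0,0,0,0,0,0,1]]]'
python3 - <<'E'
from h import *
from plant import r,vision
s=r.get_state();c=vision.capture("wrist");cv2.imwrite("pics/w1.png",c["frame"]);np.savez("/tmp/w1.npz",**c,**{k:s[k] for k in("tcp_pos","eef_rot")})
print(s["joints"],s["tcp_pos"],s["eef_rot"]); W=cloud(c,s)
H,C=rend(W,c["frame"],.35,.75,.0,.6);cv2.imwrite("pics/o1.png",C)
for x,y in [(.482,.419),(.523,.334),(.502,.24)]:
    m=(abs(W[...,0]-x)<.02)&(abs(W[...,1]-y)<.02)
    p=W[m];z=np.nanpercentile(p[:,2],98);q=p[p[:,2]>z-.004];print(z,q.mean(0),np.ptp(q,0),len(q))
E
```

```text
time_s: 0.95
tcp_pos: [0.3591, 0.503, 0.2596]
eef_rot: [180.0, 0.0, -17.1]
contact_force: [0.1, 0.5, 0.2]
gripper_width: 0.0875
gripper_force: 0.0
time_s: 1.75
tcp_pos: [0.4389, 0.4101, 0.2708]
eef_rot: [180.0, 0.0, -8.5]
contact_force: [-0.1, 0.1, -1.3]
gripper_width: 0.0877
gripper_force: 0.0
time_s: 2.55
tcp_pos: [0.5202, 0.339, 0.2805]
eef_rot: [180.0, 0.0, -1.1]
contact_force: [-0.3, 0.4, -0.4]
gripper_width: 0.0877
gripper_force: 0.0
[ 5.10889795e+01  1.44624171e+01 -3.74083157e+00  1.07595666e-02
 -7.18256692e+01  3.78533874e+01] [0.52017937 0.33895137 0.28050613] [ 1.79970895e+02  9.67502159e-03 -1.05427694e+00]
0.07809051252018255 [0.48530862 0.42024    0.07695724] [0.02142793 0.02116735 0.00489546] 347
0.3661973487778003 [0.54253715 0.31708766 0.36603533] [0.00138877 0.00652114 0.00206014] 87
0.0643697299646396 [0.50475603 0.24073555 0.06317786] [0.0213175  0.0212704  0.00479274] 332
```

View pics/w1.png

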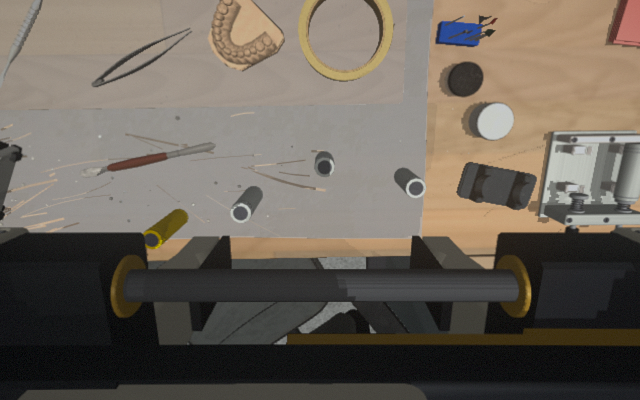

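The wrist picture shows the long cartridge's top at (242,211), the short at (324,167) and the medium at (415,187). The yellow one is at (158,236), with a carrier at the right edge. Next I'll look over the carriers.

```bash
python3 -m pendant '[[[0,1,0,0,0,-0.1,1],[0,1,0,0,0,-0.05,1],[0,1,0,0,0,-0.05,1],[0,1,0,0,0,-0.05,1],[0,1,0,0,0,0,1],[0,1,0,0,0,0,1],[0,1,0,0,0,0,1],[0,1,0,0,0,0,1]]]'
python3 -m pendant '[[[0,1,0,0,0,0,1],[0,1,0,0,0,0,1],[0,1,0,0,0,0,1],[0,1,0,0,0,0,1],[0,1,0,0,0,0,1],[0,1,0,0,0,0,1],[0,1,0,0,0,0,1],[0,1,0,0,0,0,1]]]'
python3 -m pendant '[[[0,1,0,0,0,0,1],[0,1,0,0,0,0,1],[0,1,0,0,0,0,1],[0,1,0,0,0,0,1],[0,1,0,0,0,0,1],[0,0,0,0,0,0,1],[0,0,0,0,0,0,1],[0,0,0,0,0,0,1]]]'
python3 - <<'E'
from h import *
from plant import r,vision
s=r.get_state();c=vision.capture("wrist");cv2.imwrite("pics/w2.png",c["frame"]);np.savez("/tmp/w2.npz",**c,**{k:s[k] for k in("tcp_pos","eef_rot")})
print(s["joints"],s["tcp_pos"],s["eef_rot"]); W=cloud(c,s)
H,C=rend(W,c["frame"],.38,.66,-.3,.1);C=cv2.resize(C,None,fx=2,fy=2,interpolation=0);cv2.imwrite("pics/o2.png",C)
a=np.load("/tmp/w1.npz");W=cloud(a,a)
for x,y,z in [(.485,.42,.078),(.526,.334,.05),(.505,.24,.064)]:
    m=(abs(W[...,0]-x)<.018)&(abs(W[...,1]-y)<.018)&(abs(W[...,2]-z)<.003);q=W[m]
    print((np.percentile(q,1,0)+np.percentile(q,99,0))/2,len(q))
c=np.load("/tmp/top0.npz");W=cloud(c)
for x in np.arange(.55,1.0,.05): print(round(x,2),[int(1000*np.nanmax(np.r_[0,W[(abs(W[...,0]-x)<.025)&(abs(W[...,1]-y)<.025)&(W[...,2]<.4)][:,2]])) for y in np.arange(.6,-.31,-.05)])
E
```

```text
time_s: 3.4
tcp_pos: [0.5184, 0.1782, 0.2809]
eef_rot: [-180.0, -0.0, -0.0]
contact_force: [0.5, -0.3, -0.6]
gripper_width: 0.088
gripper_force: 0.0
time_s: 4.2
tcp_pos: [0.5182, 0.0183, 0.2808]
eef_rot: [-180.0, -0.0, -0.0]
contact_force: [0.3, -0.0, 0.3]
gripper_width: 0.0874
gripper_force: 0.0
time_s: 5.0
tcp_pos: [0.5184, -0.08, 0.2807]
eef_rot: [-180.0, -0.0, 0.0]
contact_force: [0.3, -0.1, -0.4]
gripper_width: 0.0875
gripper_force: 0.0
[ 1.26755928e+01  5.10674546e+00 -1.52419739e+01 -6.52588285e-03
 -6.96477590e+01  7.73322650e+01] [ 0.51841134 -0.07995532  0.28074149] [-1.79993258e+02 -2.09398700e-03  5.58823239e-03]
[0.48488    0.42032575 0.07706147] 338
[0.52554078 0.33430723 0.04909536] 323
[0.50447907 0.24041976 0.06317012] 328
0.55 [8, 17, 14, 13, 7, 53, 50, 8, 6, 30, 7, 41, 50, 50, 51, 46, 50, 37, 3]
0.6 [17, 18, 10, 10, 12, 35, 35, 10, 27, 29, 5, 5, 5, 35, 37, 36, 7, 5, 5]
0.65 [10, 20, 23, 40, 41, 34, 32, 33, 65, 50, 6, 7, 17, 17, 17, 15, 5, 5, 5]
0.7 [15, 12, 11, 36, 36, 35, 34, 32, 63, 6, 6, 5, 16, 17, 19, 22, 6, 5, 4]
0.75 [11, 148, 108, 48, 50, 55, 53, 11, 73, 73, 6, 34, 29, 25, 39, 43, 53, 41, 19]
0.8 [12, 124, 12, 45, 50, 53, 56, 51, 42, 98, 126, 294, 294, 63, 66, 66, 73, 67, 6]
0.85 [84, 78, 70, 125, 85, 80, 85, 61, 60, 103, 168, 294, 293, 63, 68, 65, 79, 63, 3]
0.9 [90, 88, 84, 123, 87, 92, 93, 76, 139, 124, 93, 6, 0, 69, 64, 63, 62, 56, 5]
0.95 [86, 84, 87, 84, 84, 95, 91, 77, 111, 117, 72, 76, 76, 69, 37, 6, 7, 5, 4]
```

View pics/o2.png

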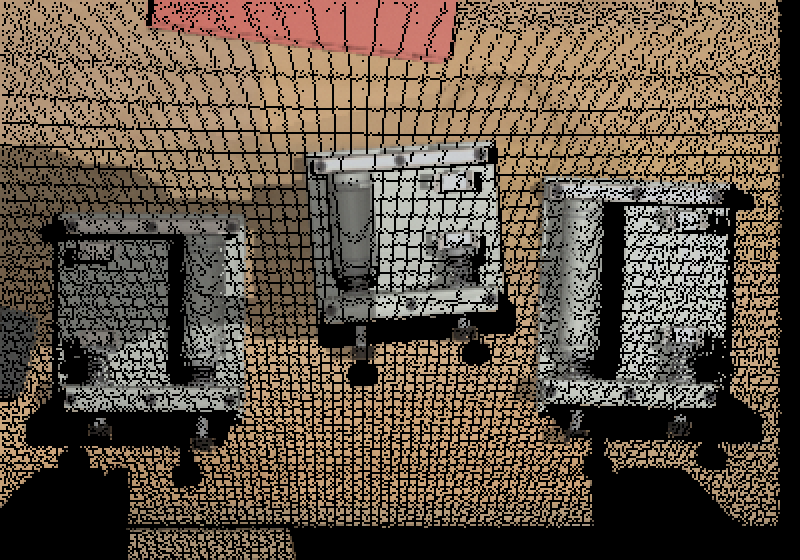

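The render shows three carriers. The left one (150,312) is about 98 mm long, so it is the medium, with its empty bay on the left. The middle one (405,235) is the short, with its empty bay on the right. The right one (638,295) is the long, also empty on the right. Next I'll fit their poses from the housing and end-bar tops.

Run:
```python
from h import *
a=np.load("/tmp/w2.npz");W=cloud(a,a).reshape(-1,3)
for n,L,x,y,e in [("medium",.062,.504,.025,-1),("short",.048,.5425,-.1025,1),("long",.076,.512,-.219,1)]:
    P=W[(abs(W[:,0]-x)<.075)&(abs(W[:,1]-y)<.055)]
    out=[]
    for nm,zl,zh,xs in [("bar",.030,.037,1),("hous",.045,.053,-1)]:
        q=P[(P[:,2]>zl)&(P[:,2]<zh)&((P[:,0]-x)*xs>L/2-.006)]
        z=np.median(q[:,2])
        c=np.median(q[:,:2],0)
        for _ in range(6):  # robust line along y + extents
            k,b=np.polyfit(q[:,1],q[:,0],1);res=q[:,0]-k*q[:,1]-b;q=q[abs(res-np.median(res))<.012]
        (cx,cy),wh,ang=cv2.minAreaRect((q[:,:2]*1000).astype(np.float32))
        lo,hi=np.percentile(res,[2,98]);print(n,nm,"z",z.round(4),"slope",np.degrees(np.arctan(k)).round(2),"rect",round(cx,1),round(cy,1),np.round(wh,1),round(ang,1),"w",(hi-lo).round(4),"n",len(q))
    q=P[(P[:,2]>.0445)&(abs(P[:,0]-x)<L/2-.008)];print("  stored top",q.mean(0).round(4),np.degrees(np.arctan(np.polyfit(q[:,0],q[:,1],1)[0])).round(2),len(q))
```

```text
medium bar z 0.0321 slope 0.68 rect 543.2 24.1 [87.2 14.6] 89.2 w 0.0075 n 582
medium hous z 0.047 slope 0.24 rect 460.6 24.5 [87.6 12.8] 89.4 w 0.0117 n 832
  stored top [ 0.5051 -0.0025  0.058 ] -13.22 414
short bar z 0.0321 slope -4.29 rect 575.9 -100.4 [15.7 86.7] 4.5 w 0.0077 n 623
short hous z 0.0472 slope -4.28 rect 507.6 -105.4 [13.2 87. ] 4.4 w 0.0122 n 932
  stored top [ 0.5459 -0.1042  0.3496] -41.75 58575
long bar z 0.0322 slope 1.61 rect 560.4 -217.8 [86.5 15.5] 89.9 w 0.0078 n 608
long hous z 0.0472 slope 1.87 rect 463.1 -214.7 [87.7 13.6] 87.5 w 0.0121 n 859
  stored top [ 0.5132 -0.1912  0.0457] 1.68 527
```

Run:
```python
from h import *
a=np.load("/tmp/w2.npz");W=cloud(a,a).reshape(-1,3)
for n,L,x,y,e,sl in [("medium",.062,.504,.025,-1,.45),("short",.048,.5425,-.1025,1,-4.29),("long",.076,.512,-.219,1,1.75)]:
    k=np.tan(np.radians(sl));xc=np.array([-1,k])/np.hypot(1,k);yc=np.array([-xc[1],xc[0]])
    P=W[(abs(W[:,0]-x)<.075)&(abs(W[:,1]-y)<.055)];C=np.c_[(P[:,:2]-[x,y])@xc,(P[:,:2]-[x,y])@yc,P[:,2]]
    def ext(m,ax): return np.percentile(C[m,ax],[2,98])
    mb=(abs(C[:,2]-.0325)<.002)&(C[:,0]<-L/2+.004)&(C[:,0]>-L/2-.016)
    mh=(abs(C[:,2]-.0475)<.002)&(C[:,0]>L/2+.006)&(C[:,0]<L/2+.036)
    h,ed=np.histogram(C[mb,0],30);b=ext(mb,0);hh=ext(mh,0);yy=(ext(mb,1),ext(mh,1))
    ms=(C[:,2]>.043)&(C[:,2]<.05)&(abs(C[:,0])<L/2-.01);st=np.median(C[ms,1]);slp=np.degrees(np.arctan(np.polyfit(C[ms,0],C[ms,1],1)[0]))
    print(n,"bar",b.round(4),"hous",hh.round(4),"y",np.round(yy,4).tolist(),"stored y",st.round(4),"slope",slp.round(2), "ztop", np.percentile(C[ms,2],95).round(4))
    xo=((b.mean()+L/2+.004)+(hh[0]-L/2-.014))/2; yo=(np.mean(yy)+st+e*.026)/2
    # bay
    o=np.array([x,y])+xo*xc+yo*yc; bay=o+e*.026*yc
    print("   xo from bar",(b.mean()+L/2+.004).round(4),"hous",(hh[0]-L/2-.014).round(4),"yo",np.mean(yy).round(4),(st+e*.026).round(4),"origin",o.round(4),"bay",bay.round(4))
```

```text
medium bar [-0.0462 -0.0389] hous [0.0374 0.0491] y [[-0.0403, 0.0424], [-0.0406, 0.0427]] stored y 0.0269 slope -15.05 ztop 0.0467
   xo from bar -0.0075 hous -0.0076 yo 0.001 0.0009 origin [0.5116 0.024 ] bay [0.5118 0.05  ]
short bar [-0.0399 -0.0334] hous [0.0302 0.0409] y [[-0.0413, 0.0422], [-0.0415, 0.0423]] stored y -0.0248 slope 28.58 ztop 0.0468
   xo from bar -0.0087 hous -0.0078 yo 0.0004 0.0012 origin [ 0.5508 -0.1027] bay [ 0.5527 -0.1286]
long bar [-0.0539 -0.0473] hous [0.0442 0.055 ] y [[-0.0443, 0.0389], [-0.0448, 0.0387]] stored y -0.0286 slope 11.33 ztop 0.0468
   xo from bar -0.0086 hous -0.0078 yo -0.0029 -0.0026 origin [ 0.5203 -0.2165] bay [ 0.5195 -0.2425]
```

```bash
cat >> h.py <<'E'
def Rpick(az):  # tool 45 deg below horizontal, pointing to azimuth az, tool x up
    return Ro.from_euler('z',az,degrees=True).as_matrix()@np.array([[-1,0,1],[0,-1,0],[1,0,1]]).T.__class__(0) if 0 else Ro.from_euler('z',az,degrees=True).as_matrix()@np.array([[.70710678,0,.70710678],[0,-1,0],[.70710678,0,-.70710678]])
def Rdown(yaw): return Ro.from_euler('xyz',[180,0,yaw],degrees=True).as_matrix()
def Rplace(yaw): # pointing back to robot, x down
    return Ro.from_euler('z',yaw,degrees=True).as_matrix()@np.array([[.70710678,0,-.70710678],[0,-1,0],[-.70710678,0,-.70710678]])
D=.015
E
sed -i 's/return Ro.from_euler(.z.,az,degrees=True).as_matrix()@np.array(\[\[-1.*if 0 else /return /' h.py
python3 - <<'E'
from h import *
from plant import r
s=r.get_state()
for f in (Rpick(-155),Rplace(0)): print(np.linalg.det(f).round(3),f[:,2].round(2))
# tool-down yaw via half to fix direction
T=dict(s)
print(plan(s,[.5,.16,.28],Rdown(-77.5),20))
m=dict(s,tcp_pos=np.array([.5,.16,.28]),eef_rot=np.array([180,0,-77.5]))
print(plan(m,[.62,.46,.26],Rdown(-155),20))
E
```

```text
1.0 [-0.64 -0.3  -0.71]
1.0 [-0.71  0.   -0.71]
[-0.428 -0.489  0.002 -0.    -0.     0.969]
[-0.872  0.038  0.05   0.    -0.     0.969]
```

```bash
python3 -m pendant '[[[-0.43,-0.49,0,0,0,0.97,0],[-0.43,-0.49,0,0,0,0.97,0],[-0.43,-0.49,0,0,0,0.97,0],[-0.43,-0.49,0,0,0,0.97,0],[-0.43,-0.49,0,0,0,0.97,0],[-0.43,-0.49,0,0,0,0.97,0],[-0.43,-0.49,0,0,0,0.97,0],[-0.43,-0.49,0,0,0,0.97,0]]]'
python3 -m pendant '[[[-0.43,-0.49,0,0,0,0.97,0],[-0.43,-0.49,0,0,0,0.97,0],[-0.43,-0.49,0,0,0,0.97,0],[-0.43,-0.49,0,0,0,0.97,0],[-0.43,-0.49,0,0,0,0.97,0],[-0.43,-0.49,0,0,0,0.97,0],[-0.43,-0.49,0,0,0,0.97,0],[-0.43,-0.49,0,0,0,0.97,0]]]'
python3 -m pendant '[[[-0.43,-0.49,0,0,0,0.97,0],[-0.43,-0.49,0,0,0,0.97,0],[-0.43,-0.49,0,0,0,0.97,0],[-0.43,-0.49,0,0,0,0.97,0],[-0.87,0.04,0.05,0,0,0.97,0],[-0.87,0.04,0.05,0,0,0.97,0],[-0.87,0.04,0.05,0,0,0.97,0],[-0.87,0.04,0.05,0,0,0.97,0]]]'
python3 -m pendant '[[[-0.87,0.04,0.05,0,0,0.97,0],[-0.87,0.04,0.05,0,0,0.97,0],[-0.87,0.04,0.05,0,0,0.97,0],[-0.87,0.04,0.05,0,0,0.97,0],[-0.87,0.04,0.05,0,0,0.97,0],[-0.87,0.04,0.05,0,0,0.97,0],[-0.87,0.04,0.05,0,0,0.97,0],[-0.87,0.04,0.05,0,0,0.97,0]]]'
python3 -m pendant '[[[-0.87,0.04,0.05,0,0,0.97,0],[-0.87,0.04,0.05,0,0,0.97,0],[-0.87,0.04,0.05,0,0,0.97,0],[-0.87,0.04,0.05,0,0,0.97,0],[-0.87,0.04,0.05,0,0,0.97,0],[-0.87,0.04,0.05,0,0,0.97,0],[-0.87,0.04,0.05,0,0,0.97,0],[-0.87,0.04,0.05,0,0,0.97,0]]]'
python3 - <<'E'
from h import *
from plant import r
s=r.get_state();print(s["joints"].round(1),s["tcp_pos"],s["eef_rot"])
R=Rpick(-155);c=np.array([.485,.4205,.040])
pre=c-R[:,2]*(.015+.07)+[0,0,.06]
print(pre,plan(s,pre,R,12)); m=dict(s,tcp_pos=pre,eef_rot=Ro.from_matrix(R).as_euler('xyz',degrees=True))
print(plan(m,pre-[0,0,.06],R,4))
E
```

```text
time_s: 5.85
tcp_pos: [0.4703, 0.0123, 0.2809]
eef_rot: [-180.0, -0.0, -31.1]
contact_force: [0.1, 0.4, -0.8]
gripper_width: 0.0436
gripper_force: 0.0
time_s: 6.65
tcp_pos: [0.4764, 0.1153, 0.2809]
eef_rot: [-180.0, 0.0, -62.2]
contact_force: [0.3, -0.5, -0.5]
gripper_width: 0.0441
gripper_force: 0.0
time_s: 7.45
tcp_pos: [0.4882, 0.2305, 0.2768]
eef_rot: [-180.0, 0.0, -93.2]
contact_force: [0.6, 0.1, 0.1]
gripper_width: 0.0439
gripper_force: 0.0
time_s: 8.25
tcp_pos: [0.5218, 0.3642, 0.2687]
eef_rot: [180.0, 0.0, -124.2]
contact_force: [0.2, -0.0, -0.1]
gripper_width: 0.0441
gripper_force: 0.0
time_s: 9.05
tcp_pos: [0.6196, 0.4613, 0.2604]
eef_rot: [-180.0, -0.0, -155.3]
contact_force: [0.2, -0.5, -0.0]
gripper_width: 0.0439
gripper_force: 0.0
[  51.    29.6   16.4   -0.   -76.9 -116.3] [0.61956371 0.46132363 0.26041675] [-1.79994930e+02 -1.90001361e-02 -1.55263187e+02]
[0.53947279 0.44590108 0.16010408] [ 0.166  0.082  0.521  0.002  0.937 -0.005]
[-0.53 -0.    0.53  0.    0.    0.  ]
```

```bash
python3 -m pendant '[[[0.17,0.08,0.52,0,0.94,0,0],[0.17,0.08,0.52,0,0.94,0,0],[0.17,0.08,0.52,0,0.94,0,0],[0.17,0.08,0.52,0,0.94,0,0],[0.17,0.08,0.52,0,0.94,0,0],[0.17,0.08,0.52,0,0.94,0,0],[0.17,0.08,0.52,0,0.94,0,0],[0.17,0.08,0.52,0,0.94,0,0]]]'
python3 -m pendant '[[[0.17,0.08,0.52,0,0.94,0,0],[0.17,0.08,0.52,0,0.94,0,0],[0.17,0.08,0.52,0,0.94,0,0],[0.17,0.08,0.52,0,0.94,0,0],[0,0,0,0,0,0,0],[0,0,0,0,0,0,0],[0,0,0,0,0,0,0],[0,0,0,0,0,0,0]]]'
python3 - <<'E'
from h import *
from plant import r,vision
s=r.get_state();print(s["joints"].round(1),s["tcp_pos"],s["eef_rot"])
c=vision.capture("wrist");W=cloud(c,s);cv2.imwrite("pics/w3.png",c["frame"])
for x,y,z in [(.485,.42,.077),(.526,.334,.049),(.505,.24,.063)]:
    q=W[(abs(W[...,0]-x)<.018)&(abs(W[...,1]-y)<.018)&(abs(W[...,2]-z)<.003)]
    if len(q): print((np.percentile(q,1,0)+np.percentile(q,99,0))/2,len(q))
R=Rpick(-155);c=np.array([.485,.4205,.040])
print(plan(s,c-R[:,2]*.085,R,4),plan(s,c-R[:,2]*.015,R,8))
E
```

```text
time_s: 9.85
tcp_pos: [0.5729, 0.4534, 0.1861]
eef_rot: [-180.0, -30.2, -155.1]
contact_force: [0.2, 0.3, 0.3]
gripper_width: 0.044
gripper_force: 0.0
time_s: 10.65
tcp_pos: [0.5392, 0.4441, 0.1625]
eef_rot: [179.9, -44.9, -155.1]
contact_force: [-0.7, 1.2, 0.0]
gripper_width: 0.0437
gripper_force: 0.0
[  46.8   53.2   42.4  -17.9 -120.7 -115.2] [0.53922569 0.44411649 0.16250442] [ 179.94964408  -44.93008684 -155.13015445]
[0.48547148 0.42127131 0.07656172] 655
[0.50496205 0.24102001 0.06236828] 486
[-0.56   0.019  0.543  0.009  0.004 -0.006] [-0.28   0.009  0.709  0.004  0.002 -0.003]
```

View pics/w3.png

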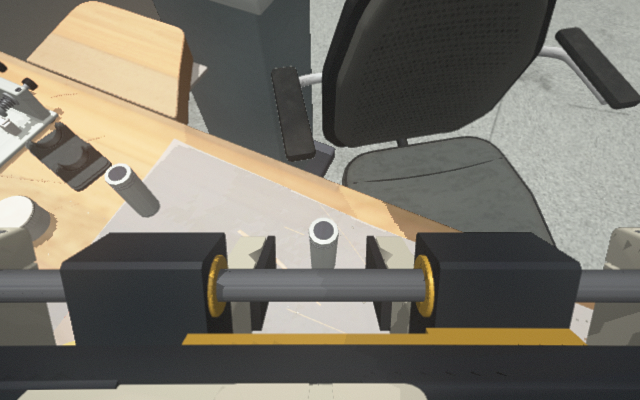

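The long cartridge's top at (323,232) sits centred between the open fingers, and its position agrees with the first view to 1 mm. I'll go down and grasp it.

```bash
python3 -m pendant '[[[-0.56,0.02,0.54,0,0,0,0],[-0.56,0.02,0.54,0,0,0,0],[-0.56,0.02,0.54,0,0,0,0],[-0.56,0.02,0.54,0,0,0,0],[0,0,0.85,0,0,0,0],[0,0,0.85,0,0,0,0],[0,0,0.85,0,0,0,0],[0,0,0.85,0,0,0,0]]]'
python3 -m pendant '[[[0,0,0.1,0,0,0,-0.2],[0,0,0,0,0,0,-0.5],[0,0,0,0,0,0,-0.8],[0,0,0,0,0,0,-0.8],[0,0,0,0,0,0,-0.8],[0,0,0,0,0,0,-0.8],[0,0,0,0,0,0,-0.8],[0,0,0,0,0,0,-0.8]]]' 25
python3 - <<'E'
from h import *
from plant import r
s=r.get_state();print(s["joints"].round(1),s["tcp_pos"],s["eef_rot"],s["gripper_width"])
R=Rpick(-155);c=np.array([.4853,.421,.040]);print(R.T@(c-s["tcp_pos"]))
E
```

```text
time_s: 11.5
tcp_pos: [0.4947, 0.4248, 0.0488]
eef_rot: [-179.9, -45.2, -155.2]
contact_force: [0.1, -0.2, -0.3]
gripper_width: 0.0437
gripper_force: 0.0
time_s: 12.3
tcp_pos: [0.4944, 0.4248, 0.0496]
eef_rot: [180.0, -45.1, -155.2]
contact_force: [0.9, 0.6, 1.4]
gripper_width: 0.0212
gripper_force: 25.0
[  48.1   53.8   27.9  -16.9 -106.  -111.7] [0.49435806 0.42483076 0.04962534] [ 179.998491    -45.09147951 -155.18690562] 0.021184645001326288
[0.00014354 0.00035625 0.01375583]
```

```bash
cat > seq.py <<'E'
import sys
from h import *
from plant import r
def fk(s,p,R): return dict(s,tcp_pos=np.array(p,float),eef_rot=Ro.from_matrix(R).as_euler('xyz',degrees=True))
def transit(s,mid,end,yaw):
    "from pick pose: lift 4 rows, tilt to down 12 rows, yaw 2x20 rows"
    T=T_tool(s);R0=T[:3,:3]
    m=fk(s,T[:3,3]+[0,0,.06],R0);print("lift4",plan(s,m["tcp_pos"],R0,4))
    y0=s["eef_rot"][2];print("tilt12",plan(m,mid,Rdown(y0),12));m=fk(s,mid,Rdown(y0))
    ym=(y0+yaw)/2;h=(np.array(mid)+end)/2
    print("yawA20",plan(m,h,Rdown(ym),20));m=fk(s,h,Rdown(ym));print("yawB20",plan(m,end,Rdown(yaw),20))
E
python3 - <<'E'
from seq import *
transit(r.get_state(),[.52,.38,.22],[.58,-.2425,.2],-1.75)
E
```

```text
lift4 [ 0.531  0.    -0.529  0.     0.     0.   ]
tilt12 [ 0.178 -0.214 -0.438  0.    -0.939 -0.   ]
yawA20 [ 0.697 -0.475  0.025 -0.     0.    -0.959]
yawB20 [ 0.622  0.569  0.025  0.     0.    -0.959]
```

```bash
python3 -m pendant '[[[0.53,0,-0.53,0,0,0,-0.8],[0.53,0,-0.53,0,0,0,-0.8],[0.53,0,-0.53,0,0,0,-0.8],[0.53,0,-0.53,0,0,0,-0.8],[0.18,-0.21,-0.44,0,-0.94,0,-0.8],[0.18,-0.21,-0.44,0,-0.94,0,-0.8],[0.18,-0.21,-0.44,0,-0.94,0,-0.8],[0.18,-0.21,-0.44,0,-0.94,0,-0.8]]]'
python3 -m pendant '[[[0.18,-0.21,-0.44,0,-0.94,0,-0.8],[0.18,-0.21,-0.44,0,-0.94,0,-0.8],[0.18,-0.21,-0.44,0,-0.94,0,-0.8],[0.18,-0.21,-0.44,0,-0.94,0,-0.8],[0.18,-0.21,-0.44,0,-0.94,0,-0.8],[0.18,-0.21,-0.44,0,-0.94,0,-0.8],[0.18,-0.21,-0.44,0,-0.94,0,-0.8],[0.18,-0.21,-0.44,0,-0.94,0,-0.8]]]'
python3 -m pendant '[[[0.7,-0.48,0.02,0,0,-0.96,-0.8],[0.7,-0.48,0.02,0,0,-0.96,-0.8],[0.7,-0.48,0.02,0,0,-0.96,-0.8],[0.7,-0.48,0.02,0,0,-0.96,-0.8],[0.7,-0.48,0.02,0,0,-0.96,-0.8],[0.7,-0.48,0.02,0,0,-0.96,-0.8],[0.7,-0.48,0.02,0,0,-0.96,-0.8],[0.7,-0.48,0.02,0,0,-0.96,-0.8]]]'
python3 -m pendant '[[[0.7,-0.48,0.02,0,0,-0.96,-0.8],[0.7,-0.48,0.02,0,0,-0.96,-0.8],[0.7,-0.48,0.02,0,0,-0.96,-0.8],[0.7,-0.48,0.02,0,0,-0.96,-0.8],[0.7,-0.48,0.02,0,0,-0.96,-0.8],[0.7,-0.48,0.02,0,0,-0.96,-0.8],[0.7,-0.48,0.02,0,0,-0.96,-0.8],[0.7,-0.48,0.02,0,0,-0.96,-0.8]]]'
python3 -m pendant '[[[0.7,-0.48,0.02,0,0,-0.96,-0.8],[0.7,-0.48,0.02,0,0,-0.96,-0.8],[0.7,-0.48,0.02,0,0,-0.96,-0.8],[0.7,-0.48,0.02,0,0,-0.96,-0.8],[0.62,0.57,0.02,0,0,-0.96,-0.8],[0.62,0.57,0.02,0,0,-0.96,-0.8],[0.62,0.57,0.02,0,0,-0.96,-0.8],[0.62,0.57,0.02,0,0,-0.96,-0.8]]]'
python3 -m pendant '[[[0.62,0.57,0.02,0,0,-0.96,-0.8],[0.62,0.57,0.02,0,0,-0.96,-0.8],[0.62,0.57,0.02,0,0,-0.96,-0.8],[0.62,0.57,0.02,0,0,-0.96,-0.8],[0.62,0.57,0.02,0,0,-0.96,-0.8],[0.62,0.57,0.02,0,0,-0.96,-0.8],[0.62,0.57,0.02,0,0,-0.96,-0.8],[0.62,0.57,0.02,0,0,-0.96,-0.8]]]'
python3 -m pendant '[[[0.62,0.57,0.02,0,0,-0.96,-0.8],[0.62,0.57,0.02,0,0,-0.96,-0.8],[0.62,0.57,0.02,0,0,-0.96,-0.8],[0.62,0.57,0.02,0,0,-0.96,-0.8],[0.62,0.57,0.02,0,0,-0.96,-0.8],[0.62,0.57,0.02,0,0,-0.96,-0.8],[0.62,0.57,0.02,0,0,-0.96,-0.8],[0.62,0.57,0.02,0,0,-0.96,-0.8]]]'
cat >> seq.py <<'E'
BAY=dict(long=([.5195,-.2425],-1.75),short=([.5527,-.1286],4.29),medium=([.5118,.05],-.45))
def place(n,dx,z,h=.0138,hx=0,hy=0):
    "tcp pose for the cartridge's middle dx (carrier x, + to plunger) from the bay's, at height z"
    b,yaw=BAY[n];R=Rplace(yaw);a=np.radians(yaw)
    c=np.array([b[0]-dx*np.cos(a),b[1]-dx*np.sin(a),z]);return c-R@[hx,hy,h],R
E
python3 - <<'E'
from seq import *
s=r.get_state();print(s["joints"].round(1),s["tcp_pos"],s["eef_rot"],s["gripper_width"])
print(plan(s,*place("long",-.009,.09),12))
E
```

```text
time_s: 13.1
tcp_pos: [0.5119, 0.4143, 0.1474]
eef_rot: [180.0, -29.8, -155.2]
contact_force: [1.0, 0.3, -0.6]
gripper_width: 0.0214
gripper_force: 25.0
time_s: 13.9
tcp_pos: [0.5192, 0.3807, 0.2226]
eef_rot: [179.9, 0.2, -155.2]
contact_force: [0.3, 0.0, -0.7]
gripper_width: 0.0214
gripper_force: 25.0
time_s: 14.7
tcp_pos: [0.4789, 0.252, 0.2187]
eef_rot: [180.0, 0.1, -124.3]
contact_force: [-0.4, -1.3, -1.7]
gripper_width: 0.0213
gripper_force: 25.0
time_s: 15.5
tcp_pos: [0.5104, 0.1215, 0.2155]
eef_rot: [-179.9, 0.1, -93.6]
contact_force: [-0.4, -0.4, 0.0]
gripper_width: 0.0213
gripper_force: 25.0
time_s: 16.3
tcp_pos: [0.5215, 0.0063, 0.2122]
eef_rot: [-179.9, 0.0, -62.9]
contact_force: [0.0, -0.3, -1.4]
gripper_width: 0.0216
gripper_force: 25.0
time_s: 17.1
tcp_pos: [0.5168, -0.1268, 0.2091]
eef_rot: [-179.9, -0.1, -32.2]
contact_force: [-0.4, 0.7, 0.4]
gripper_width: 0.0215
gripper_force: 25.0
time_s: 17.9
tcp_pos: [0.5807, -0.2437, 0.2059]
eef_rot: [-180.0, -0.1, -1.5]
contact_force: [1.1, 0.1, -1.7]
gripper_width: 0.0214
gripper_force: 25.0
[ -5.   18.   -8.8  -0.  -63.1  93.6] [ 0.58069244 -0.24369104  0.20593247] [-1.79993990e+02 -6.82244064e-02 -1.46496149e+00] 0.021351412566048555
[-0.01   0.003  0.489  0.002 -0.939  0.006]
```

```bash
python3 -m pendant '[[[-0.01,0,0.49,0,-0.94,0,-0.8],[-0.01,0,0.49,0,-0.94,0,-0.8],[-0.01,0,0.49,0,-0.94,0,-0.8],[-0.01,0,0.49,0,-0.94,0,-0.8],[-0.01,0,0.49,0,-0.94,0,-0.8],[-0.01,0,0.49,0,-0.94,0,-0.8],[-0.01,0,0.49,0,-0.94,0,-0.8],[-0.01,0,0.49,0,-0.94,0,-0.8]]]'
python3 -m pendant '[[[-0.01,0,0.49,0,-0.94,0,-0.8],[-0.01,0,0.49,0,-0.94,0,-0.8],[-0.01,0,0.49,0,-0.94,0,-0.8],[-0.01,0,0.49,0,-0.94,0,-0.8],[0,0,0,0,0,0,-0.8],[0,0,0,0,0,0,-0.8],[0,0,0,0,0,0,-0.8],[0,0,0,0,0,0,-0.8]]]'
python3 - <<'E'
from seq import *
from plant import vision
s=r.get_state();print(s["joints"].round(1),s["tcp_pos"],s["eef_rot"])
for n in("wrist","top"):
    c=vision.capture(n);np.savez(f"/tmp/p1{n}.npz",**c,**{k:s[k] for k in("tcp_pos","eef_rot")});cv2.imwrite(f"pics/p1{n}.png",c["frame"])
W=cloud(np.load("/tmp/p1wrist.npz"),s);p,R=place("long",-.009,.09);b,_=BAY["long"]
P=W.reshape(-1,3);q=P[(abs(P[:,1]+.2425)<.012)&(P[:,0]>.44)&(P[:,0]<.60)&(P[:,2]>.08)&(P[:,2]<.115)];print(len(q))
if len(q):print(np.percentile(q,[1,50,99],axis=0))
print(plan(s,*place("long",-.009,.048),4)); t=fk(s,*place("long",-.009,.048)); print(plan(t,*place("long",.002,.048),4))
E
```

```text
time_s: 18.7
tcp_pos: [0.5617, -0.2425, 0.1305]
eef_rot: [180.0, 30.1, -1.6]
contact_force: [-0.5, 0.1, -0.9]
gripper_width: 0.0217
gripper_force: 25.0
time_s: 19.5
tcp_pos: [0.5386, -0.2421, 0.0996]
eef_rot: [180.0, 44.9, -1.6]
contact_force: [0.3, 1.0, -0.6]
gripper_width: 0.021
gripper_force: 25.0
[ -4.1  45.4   9.1   1.8 -98.6  92. ] [ 0.53855042 -0.24207002  0.09963548] [179.97592527  44.91235849  -1.60503148]
3522
[[ 0.53245813 -0.25397419  0.08043224]
 [ 0.56694083 -0.242609    0.09246015]
 [ 0.56881133 -0.23103281  0.11391004]]
[ 0.367  0.013  0.373  0.008 -0.005  0.006]
[-0.097  0.     0.097  0.     0.    -0.   ]
```

View pics/p1wrist.png

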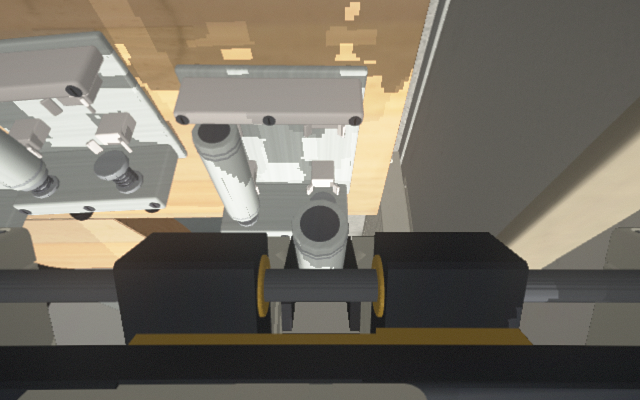

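The wrist view shows the held cartridge's dark end at (320,222), over the empty bay's saddles at about (320,180). The end bar is beyond it, at (270,100). I'll check the pitch of the held cartridge.

```bash
cat >> seq.py <<'E'
def endface(f,n,L,dx,z):
    a=np.load(f);P=cloud(a,a).reshape(-1,3);b,yaw=BAY[n];t=np.radians(yaw);u=np.array([np.cos(t),np.sin(t),0]);v=np.array([-np.sin(t),np.cos(t),0])
    q=P-[b[0],b[1],z];C=np.c_[q@u+dx,q@v,q[:,2]]
    q=C[(np.hypot(C[:,1],C[:,2])<.0135)&(abs(C[:,0]-L/2)<.008)]
    A=np.c_[q[:,1:],np.ones(len(q))];k=np.ones(len(q),bool)
    for _ in range(5): w=np.linalg.lstsq(A[k],q[k,0],rcond=None)[0];k=abs(q[:,0]-A@w)<.0015
    print("end face n",k.sum(),"normal tilt deg (y,z)",np.degrees(w[:2]).round(1),"x-L/2 mm",(1000*(w[2]-L/2)).round(1),"centre y,z mm",(500*(np.percentile(q[k],1,0)+np.percentile(q[k],99,0)))[1:].round(1), "size",(1000*np.ptp(q[k],0)).round(1))
E
python3 - <<'E'
from seq import *
endface("/tmp/p1wrist.npz","long",.076,-.009,.09)
E
```

```text
end face n 2292 normal tilt deg (y,z) [-0.7 -0.3] x-L/2 mm 1.0 centre y,z mm [ 1.5 -2. ] size [ 3.1 21.5 22.2]
```

```bash
python3 -m pendant '[[[0.37,0.013,0.37,0,0,0,-0.8],[0.37,0.013,0.37,0,0,0,-0.8],[0.37,0.013,0.37,0,0,0,-0.8],[0.37,0.013,0.37,0,0,0,-0.8],[0,0,0,0,0,0,-0.8],[0,0,0,0,0,0,-0.8],[0,0,0,0,0,0,-0.8],[0,0,0,0,0,0,-0.8]]]'
python3 -m pendant '[[[-0.06,0,0.06,0,0,0,-0.8],[-0.06,0,0.06,0,0,0,-0.8],[-0.06,0,0.06,0,0,0,-0.8],[-0.06,0,0.06,0,0,0,-0.8],[-0.06,0,0.06,0,0,0,-0.8],[-0.06,0,0.06,0,0,0,-0.8],[-0.06,0,0.06,0,0,0,-0.8],[0,0,0,0,0,0,-0.8]]]'
python3 - <<'E'
from seq import *
from plant import vision
s=r.get_state();print(s["tcp_pos"],s["contact_force"])
c=vision.capture("wrist");np.savez("/tmp/p2.npz",**c,**{k:s[k] for k in("tcp_pos","eef_rot")})
endface("/tmp/p2.npz","long",.076,.003,.048)
print(place("long",.003,.048)[0])
print(plan(s,*place("long",.003,.037),8))
E
```

```text
time_s: 20.4
tcp_pos: [0.5381, -0.243, 0.0565]
eef_rot: [180.0, 45.1, -1.6]
contact_force: [0.3, -0.6, -1.5]
gripper_width: 0.0214
gripper_force: 25.0
time_s: 21.2
tcp_pos: [0.5265, -0.2426, 0.0563]
eef_rot: [180.0, 45.0, -1.6]
contact_force: [6.1, 0.5, -1.0]
gripper_width: 0.0212
gripper_force: 25.0
[ 0.52645352 -0.24264462  0.05634163] [ 6.07465702  0.46818225 -0.9725763 ]
end face n 2354 normal tilt deg (y,z) [-0.6 -2.1] x-L/2 mm 0.7 centre y,z mm [ 0.4 -2.1] size [ 3.5 21.1 21.6]
[ 0.52625492 -0.24270638  0.05775807]
[0.041 0.    0.043 0.004 0.001 0.004]
```

```bash
python3 -m pendant '[[[0.045,0,0.045,0,0,0,-0.8],[0.045,0,0.045,0,0,0,-0.8],[0.045,0,0.045,0,0,0,-0.8],[0.045,0,0.045,0,0,0,-0.8],[0.045,0,0.045,0,0,0,-0.8],[0.045,0,0.045,0,0,0,-0.8],[0.045,0,0.045,0,0,0,-0.8],[0,0,0,0,0,0,-0.8]]]'
python3 - <<'E'
from seq import *
s=r.get_state();print(s["tcp_pos"],s["contact_force"],place("long",.003,.036)[0])
E
```

```text
time_s: 22.05
tcp_pos: [0.5265, -0.2429, 0.0477]
eef_rot: [180.0, 45.1, -1.6]
contact_force: [6.1, -0.3, 1.5]
gripper_width: 0.0213
gripper_force: 25.0
[ 0.52648614 -0.24288121  0.04765268] [ 6.14469804 -0.30407569  1.51393126] [ 0.52625492 -0.24270638  0.04575807]
```

```bash
python3 -m pendant '[[[0.035,0,0.035,0,0,0,-0.8],[0.035,0,0.035,0,0,0,-0.8],[0,0,0,0,0,0,-0.8],[0,0,0,0,0,0,-0.8],[0,0,0,0,0,0,-0.8],[0,0,0,0,0,0,-0.8],[0,0,0,0,0,0,-0.8],[0,0,0,0,0,0,-0.8]]]'
```

```text
time_s: 22.85
tcp_pos: [0.5266, -0.2431, 0.0471]
eef_rot: [179.9, 45.1, -1.6]
contact_force: [6.2, 0.8, 8.3]
gripper_width: 0.0214
gripper_force: 25.0
```

```bash
python3 -m pendant '[[[0.014,0,-0.014,0,0,0,-0.8],[0.014,0,-0.014,0,0,0,-0.8],[0.014,0,-0.014,0,0,0,-0.8],[0.014,0,-0.014,0,0,0,-0.8],[0.014,0,-0.014,0,0,0,-0.8],[0.014,0,-0.014,0,0,0,-0.8],[0,0,0,0,0,0,-0.8],[0,0,0,0,0,0,-0.8]]]'
```

```text
time_s: 23.65
tcp_pos: [0.5271, -0.2431, 0.047]
eef_rot: [179.9, 45.3, -1.6]
contact_force: [0.8, 0.9, 7.9]
gripper_width: 0.0213
gripper_force: 25.0
```

```bash
python3 -m pendant '[[[0,0,0,0,0,0,-0.45],[0,0,0,0,0,0,-0.4],[0,0,0,0,0,0,-0.3],[0,0,0,0,0,0,-0.3],[0,0,-0.3,0,0,0,-0.3],[0,0,-0.7,0,0,0,-0.3],[0,0,-1,0,0,0,-0.3],[0,0,-1,0,0,0,-0.3]]]'
python3 -m pendant '[[[0,0,-1,0,0,0,-0.3],[0,0,-1,0,0,0,-0.3],[0,0,-1,0,0,0,0],[0,0,0,0,0,0,0],[0,0,0,0,0,0,0],[0,0,0,0,0,0,0],[0,0,0,0,0,0,0],[0,0,0,0,0,0,0]]]'
cat >> seq.py <<'E'
def seated(c,s,n,L):
    P=cloud(c,s).reshape(-1,3);b,yaw=BAY[n];t=np.radians(yaw);u=np.array([np.cos(t),np.sin(t),0]);v=np.array([-np.sin(t),np.cos(t),0])
    q=P-[b[0],b[1],0];C=np.c_[q@u,q@v,q[:,2]];q=C[(abs(C[:,1])<.009)&(abs(C[:,0])<L/2-.008)&(C[:,2]>.04)&(C[:,2]<.06)]
    if len(q)<50: print("few",len(q));return
    for lo,hi in[(-1,-L/6),(-L/6,L/6),(L/6,1)]:
        g=q[(q[:,0]>lo)&(q[:,0]<hi)];print(n,lo,"top z",np.percentile(g[:,2],95).round(4) if len(g) else None,len(g))
E
python3 - <<'E'
from seq import *
from plant import vision
s=r.get_state();c=vision.capture("wrist");cv2.imwrite("pics/p3.png",c["frame"]);print(s["tcp_pos"]);seated(c,s,"long",.076)
transit_end=[.62,.42,.2]
print("untilt12",plan(s,[.6,-.22,.24],Rdown(s["eef_rot"][2]),12))
m=fk(s,[.6,-.22,.24],Rdown(s["eef_rot"][2]));h=[.56,.08,.23];print(plan(m,h,Rdown(-78),20));m=fk(s,h,Rdown(-78));print(plan(m,[.6,.38,.2],Rdown(-155),20))
m=fk(s,[.6,.38,.2],Rdown(-155));R=Rpick(-155);k=np.array([.526,.3347,.026]);print(plan(m,k-R[:,2]*.085,R,12))
E
```

```text
time_s: 24.45
tcp_pos: [0.5714, -0.2439, 0.0884]
eef_rot: [180.0, 45.1, -1.6]
contact_force: [0.5, 0.2, -0.1]
gripper_width: 0.031
gripper_force: 0.0
time_s: 25.25
tcp_pos: [0.6128, -0.2451, 0.1297]
eef_rot: [-180.0, 45.2, -1.6]
contact_force: [-0.3, -0.2, -0.3]
gripper_width: 0.0438
gripper_force: 0.0
[ 0.61283412 -0.24505403  0.12970578]
long -1 top z 0.046 196
long -0.012666666666666666 top z 0.0462 340
long 0.012666666666666666 top z 0.0462 281
untilt12 [-0.248 -0.103 -0.405 -0.     0.941 -0.   ]
[-0.582 -0.572  0.025  0.    -0.     0.955]
[-0.781  0.238  0.075  0.    -0.     0.963]
[-0.067 -0.041  0.495  0.     0.937  0.   ]
```

View pics/p3.png

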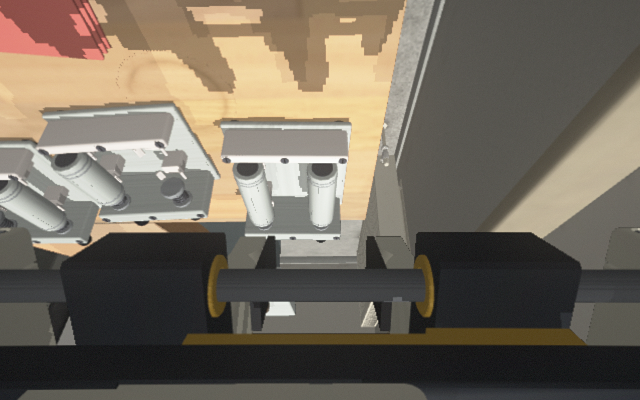

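The wrist view shows both long cartridges lying level side by side at (255,195) and (322,195). Their tops are at equal height, so the long one is seated. Next is the short one, with tilt and yaw combined to save time.

Run:
```python
from seq import *
s=r.get_state();m=fk(s,[.57,.06,.22],Rdown(-78));R=Rpick(-155);k=np.array([.526,.3347,.026])
print(plan(s,m["tcp_pos"],Rdown(-78),20));e=fk(s,k-R[:,2]*.085+[0,0,.02],R);print(plan(m,e["tcp_pos"],R,20));print(plan(e,k-R[:,2]*.0145,R,5))
```

```text
[-0.673 -0.53  -0.013  0.375  0.477  0.902]
[-0.827  0.252  0.018 -0.377  0.474  0.909]
[-0.141  0.     0.846  0.     0.     0.   ]
```

```bash
python3 -m pendant '[[[-0.67,-0.53,-0.01,0.375,0.477,0.9,0],[-0.67,-0.53,-0.01,0.375,0.477,0.9,0],[-0.67,-0.53,-0.01,0.375,0.477,0.9,0],[-0.67,-0.53,-0.01,0.375,0.477,0.9,0],[-0.67,-0.53,-0.01,0.375,0.477,0.9,0],[-0.67,-0.53,-0.01,0.375,0.477,0.9,0],[-0.67,-0.53,-0.01,0.375,0.477,0.9,0],[-0.67,-0.53,-0.01,0.375,0.477,0.9,0]]]'
python3 -m pendant '[[[-0.67,-0.53,-0.01,0.375,0.477,0.9,0],[-0.67,-0.53,-0.01,0.375,0.477,0.9,0],[-0.67,-0.53,-0.01,0.375,0.477,0.9,0],[-0.67,-0.53,-0.01,0.375,0.477,0.9,0],[-0.67,-0.53,-0.01,0.375,0.477,0.9,0],[-0.67,-0.53,-0.01,0.375,0.477,0.9,0],[-0.67,-0.53,-0.01,0.375,0.477,0.9,0],[-0.67,-0.53,-0.01,0.375,0.477,0.9,0]]]'
python3 -m pendant '[[[-0.67,-0.53,-0.01,0.375,0.477,0.9,0],[-0.67,-0.53,-0.01,0.375,0.477,0.9,0],[-0.67,-0.53,-0.01,0.375,0.477,0.9,0],[-0.67,-0.53,-0.01,0.375,0.477,0.9,0],[-0.83,0.25,0.02,-0.377,0.474,0.91,0],[-0.83,0.25,0.02,-0.377,0.474,0.91,0],[-0.83,0.25,0.02,-0.377,0.474,0.91,0],[-0.83,0.25,0.02,-0.377,0.474,0.91,0]]]'
python3 -m pendant '[[[-0.83,0.25,0.02,-0.377,0.474,0.91,0],[-0.83,0.25,0.02,-0.377,0.474,0.91,0],[-0.83,0.25,0.02,-0.377,0.474,0.91,0],[-0.83,0.25,0.02,-0.377,0.474,0.91,0],[-0.83,0.25,0.02,-0.377,0.474,0.91,0],[-0.83,0.25,0.02,-0.377,0.474,0.91,0],[-0.83,0.25,0.02,-0.377,0.474,0.91,0],[-0.83,0.25,0.02,-0.377,0.474,0.91,0]]]'
python3 - <<'E'
from seq import *
s=r.get_state();R=Rpick(-155);k=np.array([.526,.3347,.026]);print(s["joints"].round(1),plan(s,k-R[:,2]*.085+[0,0,.02],R,8))
E
```

```text
time_s: 26.1
tcp_pos: [0.5557, -0.138, 0.1909]
eef_rot: [171.6, 27.1, -35.9]
contact_force: [-0.3, 0.5, 0.3]
gripper_width: 0.0441
gripper_force: 0.0
time_s: 26.9
tcp_pos: [0.5494, -0.0051, 0.2162]
eef_rot: [175.2, 8.2, -63.9]
contact_force: [-0.2, -0.1, 0.6]
gripper_width: 0.0436
gripper_force: 0.0
time_s: 27.7
tcp_pos: [0.5416, 0.1231, 0.2149]
eef_rot: [175.0, -8.3, -92.2]
contact_force: [0.1, 0.6, -0.6]
gripper_width: 0.0436
gripper_force: 0.0
time_s: 28.5
tcp_pos: [0.5345, 0.2556, 0.1791]
eef_rot: [171.5, -27.1, -120.5]
contact_force: [0.1, -0.2, -0.0]
gripper_width: 0.0436
gripper_force: 0.0
[ 43.7  32.3   5.1  -1.1 -91.2 -76.1] [-0.819  0.251  0.008 -0.379  0.473  0.908]
```

```bash
python3 -m pendant '[[[-0.82,0.25,0.01,-0.38,0.473,0.91,0],[-0.82,0.25,0.01,-0.38,0.473,0.91,0],[-0.82,0.25,0.01,-0.38,0.473,0.91,0],[-0.82,0.25,0.01,-0.38,0.473,0.91,0],[-0.82,0.25,0.01,-0.38,0.473,0.91,0],[-0.82,0.25,0.01,-0.38,0.473,0.91,0],[-0.82,0.25,0.01,-0.38,0.473,0.91,0],[-0.82,0.25,0.01,-0.38,0.473,0.91,0]]]'
python3 - <<'E'
from seq import *
from plant import vision
s=r.get_state();R=Rpick(-155);k=np.array([.526,.3347,.026]);print(s["joints"].round(1))
c=vision.capture("wrist");W=cloud(c,s)
for x,y,z in [(.526,.334,.049),(.505,.24,.063)]:
    q=W[(abs(W[...,0]-x)<.018)&(abs(W[...,1]-y)<.018)&(abs(W[...,2]-z)<.003)]
    if len(q): print((np.percentile(q,1,0)+np.percentile(q,99,0))/2,len(q))
print(plan(s,k-R[:,2]*.0145,R,5))
E
```

```text
time_s: 29.3
tcp_pos: [0.5806, 0.3599, 0.1054]
eef_rot: [-180.0, -45.0, -155.1]
contact_force: [0.6, 0.3, -0.4]
gripper_width: 0.0438
gripper_force: 0.0
[  41.5   54.6   35.6  -12.8 -114.3 -107.2]
[0.52611155 0.33506984 0.04835579] 788
[0.50488251 0.24129205 0.06236472] 633
[-0.137  0.002  0.842  0.002 -0.002 -0.002]
```

```bash
python3 -m pendant '[[[-0.14,0,0.84,0,0,0,0],[-0.14,0,0.84,0,0,0,0],[-0.14,0,0.84,0,0,0,0],[-0.14,0,0.84,0,0,0,0],[-0.14,0,0.84,0,0,0,0],[0,0,0,0,0,0,-0.3],[0,0,0,0,0,0,-0.8],[0,0,0,0,0,0,-0.8]]]' 25
python3 -m pendant '[[[0,0,0,0,0,0,-0.8],[0,0,0,0,0,0,-0.8],[0,0,0,0,0,0,-0.8],[0,0,0,0,0,0,-0.8],[0.53,0,-0.53,0,0,0,-0.8],[0.53,0,-0.53,0,0,0,-0.8],[0.53,0,-0.53,0,0,0,-0.8],[0.53,0,-0.53,0,0,0,-0.8]]]'
python3 - <<'E'
from seq import *
s=r.get_state();R=T_tool(s)[:3,:3];print(s["tcp_pos"])
yaw=BAY["short"][1];m=fk(s,[.53,.1,.2],Rdown(-75));print(plan(s,m["tcp_pos"],Rdown(-75),20));print(plan(m,*place("short",-.009,.09),20))
E
```

```text
time_s: 30.15
tcp_pos: [0.5366, 0.3388, 0.0375]
eef_rot: [179.9, -44.9, -154.9]
contact_force: [0.6, 1.0, -0.1]
gripper_width: 0.0254
gripper_force: 0.0
time_s: 30.95
tcp_pos: [0.5358, 0.3385, 0.0984]
eef_rot: [179.9, -44.9, -154.9]
contact_force: [0.3, 0.2, -0.8]
gripper_width: 0.0213
gripper_force: 25.0
[0.53582802 0.33847411 0.09843745]
[ 0.662 -0.227 -0.022  0.391 -0.465 -0.944]
[ 0.547  0.367  0.102 -0.388 -0.468 -0.936]
```

```bash
python3 -m pendant '[[[0.66,-0.23,-0.02,0.39,-0.465,-0.944,-0.8],[0.66,-0.23,-0.02,0.39,-0.465,-0.944,-0.8],[0.66,-0.23,-0.02,0.39,-0.465,-0.944,-0.8],[0.66,-0.23,-0.02,0.39,-0.465,-0.944,-0.8],[0.66,-0.23,-0.02,0.39,-0.465,-0.944,-0.8],[0.66,-0.23,-0.02,0.39,-0.465,-0.944,-0.8],[0.66,-0.23,-0.02,0.39,-0.465,-0.944,-0.8],[0.66,-0.23,-0.02,0.39,-0.465,-0.944,-0.8]]]'
python3 -m pendant '[[[0.66,-0.23,-0.02,0.39,-0.465,-0.944,-0.8],[0.66,-0.23,-0.02,0.39,-0.465,-0.944,-0.8],[0.66,-0.23,-0.02,0.39,-0.465,-0.944,-0.8],[0.66,-0.23,-0.02,0.39,-0.465,-0.944,-0.8],[0.66,-0.23,-0.02,0.39,-0.465,-0.944,-0.8],[0.66,-0.23,-0.02,0.39,-0.465,-0.944,-0.8],[0.66,-0.23,-0.02,0.39,-0.465,-0.944,-0.8],[0.66,-0.23,-0.02,0.39,-0.465,-0.944,-0.8]]]'
python3 -m pendant '[[[0.66,-0.23,-0.02,0.39,-0.465,-0.944,-0.8],[0.66,-0.23,-0.02,0.39,-0.465,-0.944,-0.8],[0.66,-0.23,-0.02,0.39,-0.465,-0.944,-0.8],[0.66,-0.23,-0.02,0.39,-0.465,-0.944,-0.8],[0.55,0.37,0.1,-0.388,-0.468,-0.936,-0.8],[0.55,0.37,0.1,-0.388,-0.468,-0.936,-0.8],[0.55,0.37,0.1,-0.388,-0.468,-0.936,-0.8],[0.55,0.37,0.1,-0.388,-0.468,-0.936,-0.8]]]'
python3 -m pendant '[[[0.55,0.37,0.1,-0.388,-0.468,-0.936,-0.8],[0.55,0.37,0.1,-0.388,-0.468,-0.936,-0.8],[0.55,0.37,0.1,-0.388,-0.468,-0.936,-0.8],[0.55,0.37,0.1,-0.388,-0.468,-0.936,-0.8],[0.55,0.37,0.1,-0.388,-0.468,-0.936,-0.8],[0.55,0.37,0.1,-0.388,-0.468,-0.936,-0.8],[0.55,0.37,0.1,-0.388,-0.468,-0.936,-0.8],[0.55,0.37,0.1,-0.388,-0.468,-0.936,-0.8]]]'
python3 - <<'E'
from seq import *
s=r.get_state();print(s["tcp_pos"],plan(s,*place("short",-.009,.08,h=.0155),8))
E
```

```text
time_s: 31.75
tcp_pos: [0.4992, 0.2555, 0.1619]
eef_rot: [171.0, -26.9, -119.0]
contact_force: [0.3, 0.1, 0.4]
gripper_width: 0.0209
gripper_force: 25.0
time_s: 32.55
tcp_pos: [0.5071, 0.1496, 0.1935]
eef_rot: [174.8, -8.0, -89.6]
contact_force: [0.6, 0.2, 0.7]
gripper_width: 0.021
gripper_force: 25.0
time_s: 33.35
tcp_pos: [0.5179, 0.0482, 0.1894]
eef_rot: [174.8, 8.4, -60.2]
contact_force: [0.6, -0.6, -0.4]
gripper_width: 0.0211
gripper_force: 25.0
time_s: 34.15
tcp_pos: [0.528, -0.0527, 0.1567]
eef_rot: [171.2, 27.2, -31.1]
contact_force: [0.1, 0.4, -0.4]
gripper_width: 0.0213
gripper_force: 25.0
[ 0.52796108 -0.05272286  0.15670997] [ 0.573  0.351  0.139 -0.387 -0.465 -0.932]
```

```bash
python3 -m pendant '[[[0.573,0.351,0.139,-0.387,-0.465,-0.932,-0.8],[0.573,0.351,0.139,-0.387,-0.465,-0.932,-0.8],[0.573,0.351,0.139,-0.387,-0.465,-0.932,-0.8],[0.573,0.351,0.139,-0.387,-0.465,-0.932,-0.8],[0.573,0.351,0.139,-0.387,-0.465,-0.932,-0.8],[0.573,0.351,0.139,-0.387,-0.465,-0.932,-0.8],[0.573,0.351,0.139,-0.387,-0.465,-0.932,-0.8],[0.573,0.351,0.139,-0.387,-0.465,-0.932,-0.8]]]'
python3 - <<'E'
from seq import *
from plant import vision
s=r.get_state();print(s["tcp_pos"],s["eef_rot"])
c=vision.capture("wrist");s=r.get_state();np.savez("/tmp/p4.npz",**c,**{k:s[k] for k in("tcp_pos","eef_rot")})
p,R=place("short",-.009,.08,h=.0155);print("tcp err",(R.T@(s["tcp_pos"]-p)).round(4));endface("/tmp/p4.npz","short",.048,-.009,.08)
t=fk(s,*place("short",-.009,.048,h=.0155));print(plan(s,t["tcp_pos"],R,4),plan(t,*place("short",.003,.048,h=.0155),7))
E
```

```text
time_s: 34.95
tcp_pos: [0.5728, -0.1271, 0.0908]
eef_rot: [180.0, 45.0, 4.3]
contact_force: [0.1, 0.4, -1.6]
gripper_width: 0.0216
gripper_force: 25.0
[ 0.57276429 -0.1271246   0.09075183] [179.97752322  45.01806284   4.25221612]
tcp err [0.0021 0.0002 0.0023]
end face n 1804 normal tilt deg (y,z) [-0.6 -1.2] x-L/2 mm -0.3 centre y,z mm [-0.  -3.6] size [ 3.4 25.  20.8]
[ 0.258 -0.002  0.253  0.006  0.021  0.013] [-0.061  0.     0.061  0.     0.     0.   ]
```

```bash
python3 -m pendant '[[[0.258,0,0.253,0,0.02,0,-0.8],[0.258,0,0.253,0,0.02,0,-0.8],[0.258,0,0.253,0,0.02,0,-0.8],[0.258,0,0.253,0,0.02,0,-0.8],[0,0,0,0,0,0,-0.8],[0,0,0,0,0,0,-0.8],[-0.06,0,0.06,0,0,0,-0.8],[-0.06,0,0.06,0,0,0,-0.8]]]'
python3 -m pendant '[[[-0.06,0,0.06,0,0,0,-0.8],[-0.06,0,0.06,0,0,0,-0.8],[-0.06,0,0.06,0,0,0,-0.8],[-0.06,0,0.06,0,0,0,-0.8],[-0.06,0,0.06,0,0,0,-0.8],[0,0,0,0,0,0,-0.8],[0,0,0,0,0,0,-0.8],[0,0,0,0,0,0,-0.8]]]'
python3 - <<'E'
from seq import *
from plant import vision
c=vision.capture("wrist");s=r.get_state();np.savez("/tmp/p5.npz",**c,**{k:s[k] for k in("tcp_pos","eef_rot")})
p,R=place("short",.003,.048,h=.0155);print("tcp err world",(s["tcp_pos"]-p).round(4),s["contact_force"]);endface("/tmp/p5.npz","short",.048,.003,.048)
E
```

```text
time_s: 35.8
tcp_pos: [0.5696, -0.1269, 0.0614]
eef_rot: [179.9, 44.6, 4.1]
contact_force: [2.9, 0.7, 0.1]
gripper_width: 0.0212
gripper_force: 25.0
time_s: 36.6
tcp_pos: [0.5615, -0.1275, 0.0613]
eef_rot: [179.9, 44.6, 4.1]
contact_force: [6.3, 1.4, 2.7]
gripper_width: 0.0212
gripper_force: 25.0
tcp err world [0.0009 0.0005 0.0023] [6.10373449 0.63669914 1.52938802]
end face n 1901 normal tilt deg (y,z) [-0.3 -0.7] x-L/2 mm 1.1 centre y,z mm [0.6 0.7] size [ 3.  21.  21.2]
```

```bash
python3 -m pendant '[[[0.055,0,0.055,0,0,0,-0.8],[0.055,0,0.055,0,0,0,-0.8],[0.055,0,0.055,0,0,0,-0.8],[0.055,0,0.055,0,0,0,-0.8],[0.055,0,0.055,0,0,0,-0.8],[0.055,0,0.055,0,0,0,-0.8],[0.055,0,0.055,0,0,0,-0.8],[0,0,0,0,0,0,-0.8]]]'
```

```text
time_s: 37.45
tcp_pos: [0.5615, -0.1277, 0.0502]
eef_rot: [179.9, 44.6, 4.1]
contact_force: [6.4, 1.3, 1.2]
gripper_width: 0.0212
gripper_force: 25.0
```

```bash
python3 -m pendant '[[[0.035,0,0.035,0,0,0,-0.8],[0.035,0,0.035,0,0,0,-0.8],[0.035,0,0.035,0,0,0,-0.8],[0,0,0,0,0,0,-0.8],[0,0,0,0,0,0,-0.8],[0,0,0,0,0,0,-0.8]
,[0,0,0,0,0,0,-0.8],[0,0,0,0,0,0,-0.8]]]'
```

```text
time_s: 38.25
tcp_pos: [0.5615, -0.1276, 0.0484]
eef_rot: [179.8, 44.6, 4.1]
contact_force: [6.9, 1.7, 6.2]
gripper_width: 0.0212
gripper_force: 25.0
```

Contact with the saddles. Next I'll ease it to the end bar, open and withdraw.

```bash
python3 -m pendant '[[[0.016,0,-0.016,0,0,0,-0.8],[0.016,0,-0.016,0,0,0,-0.8],[0.016,0,-0.016,0,0,0,-0.8],[0.016,0,-0.016,0,0,0,-0.8],[0.016,0,-0.016,0,0,0,-0.8],[0.016,0,-0.016,0,0,0,-0.8],[0.016,0,-0.016,0,0,0,-0.8],[0,0,0,0,0,0,-0.8]]]'
```

```text
time_s: 39.05
tcp_pos: [0.5633, -0.1275, 0.0483]
eef_rot: [179.9, 44.8, 4.1]
contact_force: [1.0, 0.7, 5.6]
gripper_width: 0.0214
gripper_force: 25.0
```

```bash
python3 -m pendant '[[[0,0,0,0,0,0,-0.45],[0,0,0,0,0,0,-0.4],[0,0,0,0,0,0,-0.3],[0,0,-0.2,0,0,0,-0.3],[0,0,-0.6,0,0,0,-0.3],[0,0,-1,0,0,0,-0.3],[0,0,-1,0,0,0,-0.3],[0,0,-1,0,0,0,-0.3]]]'
python3 - <<'E'
from seq import *
from plant import vision
c=vision.capture("wrist");s=r.get_state();cv2.imwrite("pics/p6.png",c["frame"]);seated(c,s,"short",.048)
R=Rpick(-155);k=np.array([.505,.241,.033]);m=fk(s,[.55,.06,.2],Rdown(-75))
print(s["tcp_pos"],plan(s,m["tcp_pos"],Rdown(-75),20));e=fk(s,k-R[:,2]*.085+[0,0,.02],R);print(plan(m,e["tcp_pos"],R,20))
E
```

```text
time_s: 39.85
tcp_pos: [0.6184, -0.1234, 0.1025]
eef_rot: [179.9, 44.6, 4.1]
contact_force: [0.2, -0.5, -1.1]
gripper_width: 0.0305
gripper_force: 0.0
short -1 top z 0.048 117
short -0.008 top z 0.0481 259
short 0.008 top z 0.0481 144
[ 0.62090451 -0.12361658  0.10462171] [-0.516 -0.26  -0.073  0.384  0.461  0.936]
[-0.587  0.149  0.027 -0.391  0.466  0.945]
```

View pics/p6.png

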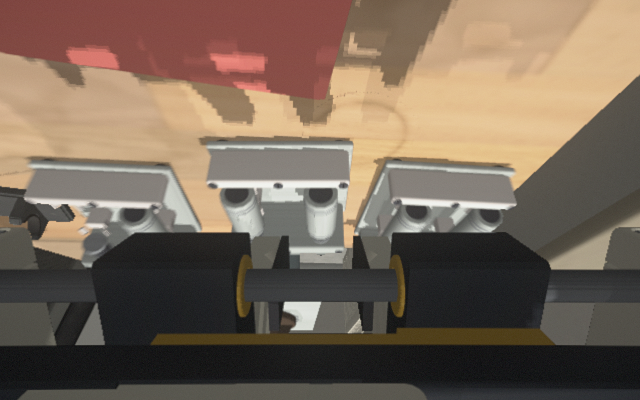

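The wrist view shows the short pair level behind their end bar at (240,210) and (322,210), so the short one is seated. Now the medium.

```bash
python3 -m pendant '[[[-0.52,-0.26,-0.07,0.384,0.461,0.936,0],[-0.52,-0.26,-0.07,0.384,0.461,0.936,0],[-0.52,-0.26,-0.07,0.384,0.461,0.936,0],[-0.52,-0.26,-0.07,0.384,0.461,0.936,0],[-0.52,-0.26,-0.07,0.384,0.461,0.936,0],[-0.52,-0.26,-0.07,0.384,0.461,0.936,0],[-0.52,-0.26,-0.07,0.384,0.461,0.936,0],[-0.52,-0.26,-0.07,0.384,0.461,0.936,0]]]'
python3 -m pendant '[[[-0.52,-0.26,-0.07,0.384,0.461,0.936,0],[-0.52,-0.26,-0.07,0.384,0.461,0.936,0],[-0.52,-0.26,-0.07,0.384,0.461,0.936,0],[-0.52,-0.26,-0.07,0.384,0.461,0.936,0],[-0.52,-0.26,-0.07,0.384,0.461,0.936,0],[-0.52,-0.26,-0.07,0.384,0.461,0.936,0],[-0.52,-0.26,-0.07,0.384,0.461,0.936,0],[-0.52,-0.26,-0.07,0.384,0.461,0.936,0]]]'
python3 -m pendant '[[[-0.52,-0.26,-0.07,0.384,0.461,0.936,0],[-0.52,-0.26,-0.07,0.384,0.461,0.936,0],[-0.52,-0.26,-0.07,0.384,0.461,0.936,0],[-0.52,-0.26,-0.07,0.384,0.461,0.936,0],[-0.59,0.15,0.03,-0.391,0.466,0.945,0],[-0.59,0.15,0.03,-0.391,0.466,0.945,0],[-0.59,0.15,0.03,-0.391,0.466,0.945,0],[-0.59,0.15,0.03,-0.391,0.466,0.945,0]]]'
python3 - <<'E'
from seq import *
s=r.get_state();R=Rpick(-155);k=np.array([.505,.241,.033]);print(s["joints"].round(1),s["tcp_pos"],plan(s,k-R[:,2]*.085+[0,0,.02],R,16))
E
```

```text
time_s: 40.7
tcp_pos: [0.5677, -0.0685, 0.1579]
eef_rot: [171.1, 26.9, -31.5]
contact_force: [0.1, 0.2, 0.0]
gripper_width: 0.0441
gripper_force: 0.0
time_s: 41.5
tcp_pos: [0.5431, 0.0154, 0.1895]
eef_rot: [174.8, 8.2, -60.6]
contact_force: [0.0, -0.3, 0.0]
gripper_width: 0.0439
gripper_force: 0.0
time_s: 42.3
tcp_pos: [0.5257, 0.1059, 0.1932]
eef_rot: [174.5, -8.2, -90.0]
contact_force: [0.2, 0.4, -0.5]
gripper_width: 0.0438
gripper_force: 0.0
[ 34.9  14.5 -17.9   3.9 -66.8 -37. ] [0.5256882  0.10593067 0.19315912] [-0.585  0.135  0.017 -0.387  0.465  0.943]
```

```bash
python3 -m pendant '[[[-0.585,0.135,0.017,-0.387,0.465,0.943,0],[-0.585,0.135,0.017,-0.387,0.465,0.943,0],[-0.585,0.135,0.017,-0.387,0.465,0.943,0],[-0.585,0.135,0.017,-0.387,0.465,0.943,0],[-0.585,0.135,0.017,-0.387,0.465,0.943,0],[-0.585,0.135,0.017,-0.387,0.465,0.943,0],[-0.585,0.135,0.017,-0.387,0.465,0.943,0],[-0.585,0.135,0.017,-0.387,0.465,0.943,0]]]'
python3 -m pendant '[[[-0.585,0.135,0.017,-0.387,0.465,0.943,0],[-0.585,0.135,0.017,-0.387,0.465,0.943,0],[-0.585,0.135,0.017,-0.387,0.465,0.943,0],[-0.585,0.135,0.017,-0.387,0.465,0.943,0],[-0.585,0.135,0.017,-0.387,0.465,0.943,0],[-0.585,0.135,0.017,-0.387,0.465,0.943,0],[-0.585,0.135,0.017,-0.387,0.465,0.943,0],[-0.585,0.135,0.017,-0.387,0.465,0.943,0]]]'
python3 - <<'E'
from seq import *
from plant import vision
c=vision.capture("wrist");s=r.get_state();R=Rpick(-155);k=np.array([.505,.241,.033]);print(s["joints"].round(1))
W=cloud(c,s);q=W[(abs(W[...,0]-.505)<.018)&(abs(W[...,1]-.241)<.018)&(abs(W[...,2]-.063)<.003)]
print((np.percentile(q,1,0)+np.percentile(q,99,0))/2,len(q))
print(plan(s,k-R[:,2]*.0145,R,5))
E
```

```text
time_s: 43.1
tcp_pos: [0.5238, 0.1974, 0.1668]
eef_rot: [170.9, -27.2, -119.2]
contact_force: [-0.1, 0.5, 0.2]
gripper_width: 0.0436
gripper_force: 0.0
time_s: 43.9
tcp_pos: [0.5595, 0.2666, 0.1123]
eef_rot: [180.0, -45.1, -155.0]
contact_force: [0.6, 0.2, 0.0]
gripper_width: 0.0439
gripper_force: 0.0
[  37.8   48.7   22.1   -9.6 -107.8 -102.3]
[0.50447817 0.24033708 0.06106025] 672
[-0.119  0.002  0.821  0.005 -0.019 -0.014]
```

```bash
python3 -m pendant '[[[-0.12,0,0.82,0,-0.02,-0.01,0],[-0.12,0,0.82,0,-0.02,-0.01,0],[-0.12,0,0.82,0,-0.02,-0.01,0],[-0.12,0,0.82,0,-0.02,-0.01,0],[-0.12,0,0.82,0,-0.02,-0.01,0],[0,0,0,0,0,0,-0.3],[0,0,0,0,0,0,-0.8],[0,0,0,0,0,0,-0.8]]]' 25
python3 -m pendant '[[[0,0,0,0,0,0,-0.8],[0,0,0,0,0,0,-0.8],[0,0,0,0,0,0,-0.8],[0,0,0,0,0,0,-0.8],[0.53,0,-0.53,0,0,0,-0.8],[0.53,0,-0.53,0,0,0,-0.8],[0.53,0,-0.53,0,0,0,-0.8],[0.53,0,-0.53,0,0,0,-0.8]]]'
python3 - <<'E'
from seq import *
s=r.get_state();print(s["tcp_pos"],s["eef_rot"])
m=fk(s,[.51,.15,.2],Rdown(-78));print(plan(s,m["tcp_pos"],Rdown(-78),20));print(plan(m,*place("medium",-.009,.08,h=.0155),20))
E
```

```text
time_s: 44.75
tcp_pos: [0.5152, 0.2456, 0.0466]
eef_rot: [179.7, -44.5, -154.5]
contact_force: [0.7, -0.5, 0.1]
gripper_width: 0.0251
gripper_force: 0.0
time_s: 45.55
tcp_pos: [0.5142, 0.2448, 0.1074]
eef_rot: [179.7, -44.6, -154.5]
contact_force: [-0.0, 0.6, -1.6]
gripper_width: 0.0211
gripper_force: 25.0
[0.51418105 0.24483588 0.10742668] [ 179.69371395  -44.5617795  -154.51131481]
[ 0.314 -0.067 -0.131  0.374 -0.468 -0.906]
[ 0.317  0.111  0.19  -0.379 -0.472 -0.916]
```

```bash
python3 -m pendant '[[[0.314,-0.067,-0.13,0.374,-0.468,-0.906,-0.8],[0.314,-0.067,-0.13,0.374,-0.468,-0.906,-0.8],[0.314,-0.067,-0.13,0.374,-0.468,-0.906,-0.8],[0.314,-0.067,-0.13,0.374,-0.468,-0.906,-0.8],[0.314,-0.067,-0.13,0.374,-0.468,-0.906,-0.8],[0.314,-0.067,-0.13,0.374,-0.468,-0.906,-0.8],[0.314,-0.067,-0.13,0.374,-0.468,-0.906,-0.8],[0.314,-0.067,-0.13,0.374,-0.468,-0.906,-0.8]]]'
python3 -m pendant '[[[0.314,-0.067,-0.13,0.374,-0.468,-0.906,-0.8],[0.314,-0.067,-0.13,0.374,-0.468,-0.906,-0.8],[0.314,-0.067,-0.13,0.374,-0.468,-0.906,-0.8],[0.314,-0.067,-0.13,0.374,-0.468,-0.906,-0.8],[0.314,-0.067,-0.13,0.374,-0.468,-0.906,-0.8],[0.314,-0.067,-0.13,0.374,-0.468,-0.906,-0.8],[0.314,-0.067,-0.13,0.374,-0.468,-0.906,-0.8],[0.314,-0.067,-0.13,0.374,-0.468,-0.906,-0.8]]]'
python3 -m pendant '[[[0.314,-0.067,-0.13,0.374,-0.468,-0.906,-0.8],[0.314,-0.067,-0.13,0.374,-0.468,-0.906,-0.8],[0.314,-0.067,-0.13,0.374,-0.468,-0.906,-0.8],[0.314,-0.067,-0.13,0.374,-0.468,-0.906,-0.8],[0.317,0.11,0.19,-0.379,-0.472,-0.916,-0.8],[0.317,0.11,0.19,-0.379,-0.472,-0.916,-0.8],[0.317,0.11,0.19,-0.379,-0.472,-0.916,-0.8],[0.317,0.11,0.19,-0.379,-0.472,-0.916,-0.8]]]'
python3 -m pendant '[[[0.317,0.11,0.19,-0.379,-0.472,-0.916,-0.8],[0.317,0.11,0.19,-0.379,-0.472,-0.916,-0.8],[0.317,0.11,0.19,-0.379,-0.472,-0.916,-0.8],[0.317,0.11,0.19,-0.379,-0.472,-0.916,-0.8],[0.317,0.11,0.19,-0.379,-0.472,-0.916,-0.8],[0.317,0.11,0.19,-0.379,-0.472,-0.916,-0.8],[0.317,0.11,0.19,-0.379,-0.472,-0.916,-0.8],[0.317,0.11,0.19,-0.379,-0.472,-0.916,-0.8]]]'
python3 - <<'E'
from seq import *
s=r.get_state();print(s["tcp_pos"],plan(s,*place("medium",-.009,.08,h=.0155),8))
E
```

```text
time_s: 46.35
tcp_pos: [0.502, 0.2168, 0.153]
eef_rot: [171.4, -26.7, -120.2]
contact_force: [-0.3, 0.3, -0.6]
gripper_width: 0.0212
gripper_force: 25.0
time_s: 47.15
tcp_pos: [0.5024, 0.1733, 0.187]
eef_rot: [175.1, -8.1, -92.0]
contact_force: [-0.1, -0.3, -1.5]
gripper_width: 0.0212
gripper_force: 25.0
time_s: 47.95
tcp_pos: [0.508, 0.1234, 0.183]
eef_rot: [175.0, 8.3, -63.5]
contact_force: [0.2, -0.4, -0.9]
gripper_width: 0.0214
gripper_force: 25.0
time_s: 48.75
tcp_pos: [0.5166, 0.0782, 0.1419]
eef_rot: [171.4, 27.2, -35.0]
contact_force: [-0.2, 0.4, -0.6]
gripper_width: 0.0213
gripper_force: 25.0
[0.5166416  0.0782343  0.14186523] [ 0.312  0.11   0.184 -0.379 -0.471 -0.911]
```

```bash
python3 -m pendant '[[[0.312,0.11,0.184,-0.379,-0.471,-0.911,-0.8],[0.312,0.11,0.184,-0.379,-0.471,-0.911,-0.8],[0.312,0.11,0.184,-0.379,-0.471,-0.911,-0.8],[0.312,0.11,0.184,-0.379,-0.471,-0.911,-0.8],[0.312,0.11,0.184,-0.379,-0.471,-0.911,-0.8],[0.312,0.11,0.184,-0.379,-0.471,-0.911,-0.8],[0.312,0.11,0.184,-0.379,-0.471,-0.911,-0.8],[0.312,0.11,0.184,-0.379,-0.471,-0.911,-0.8]]]'
python3 - <<'E'
from seq import *
from plant import vision
vision.capture("top");s=r.get_state()
c=vision.capture("wrist");np.savez("/tmp/p7.npz",**c,**{k:s[k] for k in("tcp_pos","eef_rot")})
p,R=place("medium",-.009,.08,h=.0155);print("tcp err world",(s["tcp_pos"]-p).round(4),s["eef_rot"]);endface("/tmp/p7.npz","medium",.062,-.009,.08)
t=fk(s,*place("medium",-.009,.048,h=.0155));print(plan(s,t["tcp_pos"],R,4),plan(t,*place("medium",.003,.048,h=.0155),7))
E
```

```text
time_s: 49.55
tcp_pos: [0.5319, 0.0498, 0.0907]
eef_rot: [179.9, 45.0, -0.5]
contact_force: [0.0, 0.3, -1.6]
gripper_width: 0.0213
gripper_force: 25.0
tcp err world [-0.0005  0.     -0.0024] [-179.99053807   45.28654065   -0.22444249]
end face n 1895 normal tilt deg (y,z) [-0.3 -0.9] x-L/2 mm -2.6 centre y,z mm [ 0.2 -3.6] size [ 3.2 21.1 19.7]
[0.266 0.    0.257 0.009 0.018 0.01 ] [-0.061 -0.     0.061  0.     0.     0.   ]
```

```bash
python3 -m pendant '[[[0.284,0,0.239,0,0.02,0.01,-0.8],[0.284,0,0.239,0,0.02,0.01,-0.8],[0.284,0,0.239,0,0.02,0.01,-0.8],[0.284,0,0.239,0,0.02,0.01,-0.8],[0,0,0,0,0,0,-0.8],[0,0,0,0,0,0,-0.8],[-0.06,0,0.06,0,0,0,-0.8],[-0.06,0,0.06,0,0,0,-0.8]]]'
python3 -m pendant '[[[-0.06,0,0.06,0,0,0,-0.8],[-0.06,0,0.06,0,0,0,-0.8],[-0.06,0,0.06,0,0,0,-0.8],[-0.06,0,0.06,0,0,0,-0.8],[-0.06,0,0.06,0,0,0,-0.8],[0,0,0,0,0,0,-0.8],[0,0,0,0,0,0,-0.8],[0,0,0,0,0,0,-0.8]]]'
python3 - <<'E'
from seq import *
from plant import vision
c=vision.capture("wrist");s=r.get_state();np.savez("/tmp/p8.npz",**c,**{k:s[k] for k in("tcp_pos","eef_rot")})
p,R=place("medium",.003,.048,h=.0155);print("tcp err world",(s["tcp_pos"]-p).round(4),s["contact_force"]);endface("/tmp/p8.npz","medium",.062,.003,.048)
E
```

```text
time_s: 50.45
tcp_pos: [0.5308, 0.05, 0.0606]
eef_rot: [179.7, 44.6, -0.9]
contact_force: [2.5, 0.2, -0.3]
gripper_width: 0.0215
gripper_force: 25.0
time_s: 51.25
tcp_pos: [0.5228, 0.0501, 0.0604]
eef_rot: [179.7, 44.6, -0.9]
contact_force: [5.5, 0.2, 1.1]
gripper_width: 0.021
gripper_force: 25.0
tcp err world [0.003  0.0001 0.0014] [ 5.83534301 -0.01864484  0.58516645]
end face n 1986 normal tilt deg (y,z) [ 0.1 -0.7] x-L/2 mm 1.1 centre y,z mm [ 0.1 -0.5] size [ 3.  21.1 21.7]
```

```bash
python3 -m pendant '[[[0.055,0,0.055,0,0,0,-0.8],[0.055,0,0.055,0,0,0,-0.8],[0.055,0,0.055,0,0,0,-0.8],[0.055,0,0.055,0,0,0,-0.8],[0.055,0,0.055,0,0,0,-0.8],[0.055,0,0.055,0,0,0,-0.8],[0.055,0,0.055,0,0,0,-0.8],[0,0,0,0,0,0,-0.8]]]'
```

```text
time_s: 52.1
tcp_pos: [0.5228, 0.05, 0.0494]
eef_rot: [179.7, 44.6, -0.9]
contact_force: [4.4, 0.4, 0.8]
gripper_width: 0.0217
gripper_force: 25.0
```

```bash
python3 -m pendant '[[[0.035,0,0.035,0,0,0,-0.8],[0.035,0,0.035,0,0,0,-0.8],[0.035,0,0.035,0,0,0,-0.8],[0,0,0,0,0,0,-0.8],[0,0,0,0,0,0,-0.8],[0,0,0,0,0,0,-0.8],[0,0,0,0,0,0,-0.8],[0,0,0,0,0,0,-0.8]]]'
```

```text
time_s: 52.9
tcp_pos: [0.5229, 0.0501, 0.0489]
eef_rot: [179.7, 44.6, -0.8]
contact_force: [6.7, 2.2, 14.4]
gripper_width: 0.021
gripper_force: 25.0
```

```bash
python3 -m pendant '[[[0,0,-0.035,0,0,0,-0.8],[0,0,-0.035,0,0,0,-0.8],[0.014,0,-0.014,0,0,0,-0.8],[0.014,0,-0.014,0,0,0,-0.8],[0.014,0,-0.014,0,0,0,-0.8],[0,0,0,0,0,0,-0.8],[0,0,0,0,0,0,-0.8],[0,0,0,0,0,0,-0.8]]]'
```

```text
time_s: 53.7
tcp_pos: [0.5233, 0.0502, 0.0489]
eef_rot: [179.7, 44.8, -0.9]
contact_force: [0.4, 1.5, 9.1]
gripper_width: 0.0214
gripper_force: 25.0
```

Force along x has dropped to 0.4 N, so it is against the bar. Releasing.

```bash
python3 -m pendant '[[[0,0,0,0,0,0,-0.45],[0,0,0,0,0,0,-0.4],[0,0,0,0,0,0,-0.3],[0,0,-0.2,0,0,0,-0.3],[0,0,-0.6,0,0,0,-0.3],[0,0,-1,0,0,0,-0.3],[0,0,-1,0,0,0,-0.3],[0,0,-1,0,0,0,-0.3]]]'
python3 -m pendant '[[[0,0.05,-1,0,0.9,0,-0.3],[0,1,-1,0,0.9,0,-0.3],[0,1,-1,0,0.9,0,-0.3],[0,1,-1,0,0.9,0,-0.3],[0,1,-0.5,0,0.9,0,-0.3],[0,1,0,0,0.9,0,-0.3],[0,1,0,0,0.9,0,-0.3],[0,0,0,0,0,0,-0.3]]]'
python3 - <<'E'
from seq import *
from plant import vision
vision.capture("top");s=r.get_state();c=vision.capture("wrist");cv2.imwrite("pics/p9.png",c["frame"])
P=cloud(c,s);print(s["tcp_pos"],s["eef_rot"])
for n,L in(("medium",.062),("short",.048),("long",.076)):seated(c,s,n,L)
E
```

```text
time_s: 54.5
tcp_pos: [0.5791, 0.0494, 0.1027]
eef_rot: [179.7, 44.6, -0.9]
contact_force: [0.1, -0.2, 0.4]
gripper_width: 0.0308
gripper_force: 0.0
time_s: 55.3
tcp_pos: [0.632, -0.0742, 0.1751]
eef_rot: [179.7, 19.2, -0.9]
contact_force: [0.2, 1.4, 1.6]
gripper_width: 0.0308
gripper_force: 0.0
[ 0.63202353 -0.07307313  0.17446282] [179.7496427   19.32613149  -0.87919426]
few 0
short -1 top z 0.0464 51
short -0.008 top z 0.0466 288
short 0.008 top z 0.0465 154
long -1 top z None 0
long -0.012666666666666666 top z None 0
long 0.012666666666666666 top z 0.0463 186
```

View pics/p9.png

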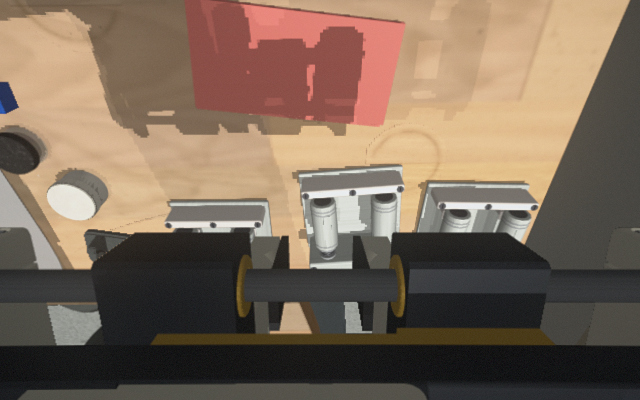

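The view shows the short and long pairs seated. The medium bay is hidden by the gripper at (215,240), so one more look.

```bash
python3 -m pendant '[[[0.3,-0.6,-0.6,0,0.7,0,-0.3],[0.3,-0.6,-0.6,0,0.7,0,-0.3],[0.3,-0.6,-0.6,0,0.7,0,-0.3],[0.3,-0.6,-0.6,0,0.7,0,-0.3],[0.3,-0.6,-0.6,0,0.7,0,-0.3],[0.3,-0.6,-0.6,0,0.7,0,-0.3],[0.3,-0.6,-0.6,0,0.7,0,-0.3],[0,0,0,0,0,0,-0.3]]]'
python3 - <<'E'
from seq import *
from plant import vision
vision.capture("top");s=r.get_state();c=vision.capture("wrist");print(s["tcp_pos"],s["eef_rot"])
for n,L in(("medium",.062),("short",.048),("long",.076)):seated(c,s,n,L)
# end-face gap / stored comparison: heights of both bays of the medium carrier
P=cloud(c,s).reshape(-1,3)
for n,y in(("new",.05),("stored",-.002)):
    q=P[(abs(P[:,1]-y)<.003)&(P[:,2]>.04)&(P[:,0]>.47)&(P[:,0]<.55)];print(n,np.percentile(q,[1,99],axis=0)[:,[0,2]].round(4).tolist(),len(q))
f=c["frame"];cv2.imwrite("pics/p10.png",f)
E
```

```text
time_s: 56.2
tcp_pos: [0.6911, 0.014, 0.2482]
eef_rot: [179.8, -0.3, -0.6]
contact_force: [-1.1, 0.2, 0.6]
gripper_width: 0.0303
gripper_force: 0.0
[0.69035157 0.01322417 0.24687608] [ 1.79778500e+02 -1.50836817e-01 -5.91216244e-01]
medium -1 top z None 0
medium -0.010333333333333333 top z 0.0467 89
medium 0.010333333333333333 top z 0.0468 153
few 0
long -1 top z 0.0466 25
long -0.012666666666666666 top z 0.0469 331
long 0.012666666666666666 top z 0.047 239
new [[0.5162, 0.0408], [0.5439, 0.0475]] 139
stored [[0.5157, 0.0407], [0.5436, 0.0471]] 131
```

View pics/p10.png

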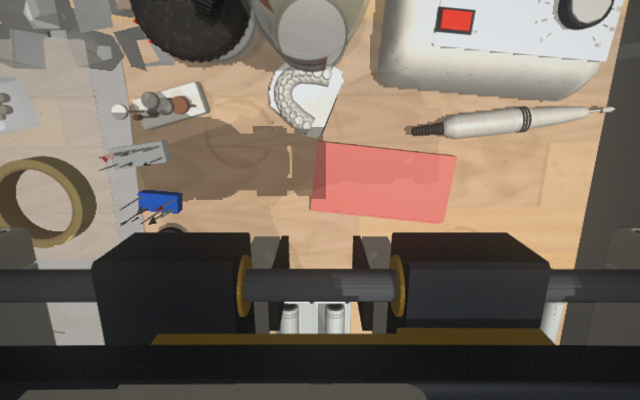

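The view shows the two medium cartridges lying side by side at (289,318) and (335,318). They have the same end position and the same top height, so all three are seated. Handing in.

```bash
python3 -c "
from plant import r
print(r.close_job())"
```

```text
the job is handed in; nothing more can be done
None
```

All three cartridges (short, medium and long) were seated in their own bays with the robot clear of everything, and I handed the job in at about 56 s; no verdict came back.

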